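# Line up a gate hinge in its welding jig

## Task

Get this gate hinge ready for welding out: set the loose strap leaf flat in the jig with its barrel between the two outer barrels, then push the T-handled line-up pin through all three barrels from the side away from the clamp until its T-bar is fully home against the first barrel. With the pin home, push the red clamp handle all the way down so that the toggle clamp holds the strap; leave the other things on the bench where they are.

Things in the scene. Friction and masses are not known exactly. Their poses are not given: they have to be found in the camera images.
- jig: Dark steel welding jig fixed to the bench, plate 270 x 230 mm, 15 mm thick. Origin on the bench under the middle of the hinge's bore line. y runs along the bore line towards the open side where the pin enters, x to the clamped leaf, z up; the strap goes on the -x side. The plate reaches from x = -155 to 115, y = -157 to 73 mm. The clamp stands near x = -105 mm on the -y side.
- bore_middle (a point): Middle of the jig's level bore line, 32 mm above the bench, 17 mm above the jig plate: where the centre of the strap's barrel belongs. Two fixed outer barrels (34 mm outside, 19 mm bore, 40 mm long) lie at y = 27.5 to 67.5 and -27.5 to -67.5 mm from here, leaving a 55 mm gap for the strap. Axes as the jig's.
- bore_mouth (a point): Centre of the outer end of the first barrel (where the pin enters), 67.5 mm from bore_middle along the jig's +y. Axes as the jig's.
- strap_rib (a point): Centre of the 8 mm thick rib (56 mm long in x, 30 mm high, its top 15 mm above this point) on the loose strap leaf (about 0.6 kg): a rust-brown flat 50 mm wide, 6 mm thick, with a barrel (34 mm outside, 19 mm bore, 50 mm long) at its +x end. Site 21 mm above the strap's underside, near its centre of mass. y along the barrel, z up. The flat ends 86 mm off on the -x side.
- strap_barrel (a point): Centre of the strap's barrel, 44 mm from strap_rib along the strap's +x and 17 mm above its underside. Axes as strap_rib.
- pin_shank (a point): Place to grip the line-up pin (about 0.36 kg), on its axis 38 mm from the T-bar's axis. The pin is a bright round 16 mm bar with a bullet nose (tapering to 7 mm over the last 14 mm) and a 60 mm T-bar of the same bar across its other end; it lies flat, axis 8 mm above the bench. y along the shaft from nose to T-bar, x along the T-bar, z up as it first lies.
- pin_tee (a point): Where the shaft's axis meets the T-bar's axis; the T-bar reaches 8 mm before and behind it along the shaft. Home, this point is 8 mm outside bore_mouth. Axes as pin_shank. Pushing the pin home through the three barrels takes 1 to 20 N; the bores leave 1.5 mm all round, so let go part-way it stays in, sagging slightly.
- pin_nose (a point): The tip of the pin's nose, 180 mm from pin_tee along the pin's -y; when home it stands out about 37 mm beyond the far barrel.
- clamp (a joint): Toggle clamp handle: 0 = fully open (handle rising at 1.0 rad above level, pointing away from the strap, to jig -y), 1.0 rad = fully closed (handle level). Pushing it down brings the clamp's arm down onto the strap. It stays where it is left; it takes 2 to 6 N at its end, more for the last bit.
- clamp_pivot (a point): Pivot of the clamp's handle, 48 mm above the bench; the handle swings about the jig's x axis through it. The steel clamp body stands up to 60 mm above the bench, from 10 mm beyond this to 45 mm on the strap's side; the open arm stands nearly upright there, up to 160 mm above the bench. Axes as the jig's.
- clamp_handle_end (a point): Middle of the red handle's upper face near its outer end, 115 mm along the handle from its pivot and 10 mm above its centre line; the red grip is 18 mm wide, 20 mm thick and reaches from 42 to 130 mm from the pivot. It swings with the handle.
- post_stub: Bystander: upright square steel tube 70 x 70 mm, 100 mm tall, on a foot plate 110 mm square. Origin under its centre.
- chipping_hammer: Bystander: slag hammer lying on the bench, 240 mm long, wooden grip.
- magnet_square: Bystander: orange triangular magnet square, 100 mm sides, lying on the bench.
Not all that is in view belongs to the job. What is shaped like the part that bears pin_shank but turquoise is not meant. There is more than one size of the part that bears strap_rib; the job needs the smaller.

How it is judged:
On the way, in this order (a step that is already met when the one before it is completed fails the run):
1. the strap lies flat in the jig with its barrel between the outer barrels, let go (x of strap_barrel in the frame of bore_middle between -0.006 and 0.006 m and distance between strap_barrel and bore_middle below 0.008 m and angle between strap_rib's own z axis and vertical below 0.06 rad and angle between the y axis of strap_rib and the y axis of jig, either way round below 0.12 rad and contact force between the fingers and strap below 0.5 N), for 0.2 s.
2. the pin is through all three barrels with its T-bar home against the first (y of pin_tee in the frame of bore_mouth below 0.012 m and distance between pin_tee and bore_mouth below 0.014 m and angle between the y axis of pin_shank and the y axis of jig, either way round below 0.04 rad), for 0.2 s.
3. the toggle clamp is closed on the strap (value of joint clamp above 0.92 rad), for 0.2 s.
At the end, for the whole second after the job is handed in: The strap lies flat (within 0.06 rad) in the jig with its barrel's centre within 6 mm of bore_middle and its barrel within 0.08 rad of the bore line; the pin is through all three barrels with its T-bar within 4 mm of the first barrel's end; the clamp handle is down to at least 0.92 rad (all of step 2 and distance between strap_barrel and bore_middle below 0.006 m and angle between strap_rib's own z axis and vertical below 0.06 rad and angle between the y axis of strap_rib and the y axis of jig, either way round below 0.08 rad and value of joint clamp above 0.92 rad); the robot touches nothing.
It fails at once if a bystander is pushed more than 30 mm (distance of any of post_stub, chipping_hammer, magnet_square from where it was at the start of the episode above 0.03 m).
It also fails if it takes over 72 s, if anything falls off the work surface, if the arm or the gripper's body presses on something with over 40 N, if the wrist force passes 120 N, or if a joint passes its speed limit or range.

## Robot

A 6-joint arm with a two-finger parallel gripper is mounted at the origin on the work surface. World frame = base frame: x ahead of the robot, y to its left, z up, the work surface at z = 0. Lengths are in m, angles in rad, forces in N, time in s.
With the tool pointing down it reaches from about 0.275 to 0.825 m from the base axis. Payload 4.9 kg.
Tool frame: the origin (TCP) lies at the very end of the fingers, on their centre line; the grasp point (between the pads) lies r.grasp_offset behind it (r.grasp_offset is the distance from the TCP to the grasp point, in m); z points along the fingers, y is the direction in which the jaws open and shut (so a half turn about z gives the same grasp; the last joint's range is limited). The gripper opens to 85 mm and grips with 20 to 120 N. Pads are 22 mm wide; open, the fingers measure 114 mm over their backs; the gripper's body (76 mm by 85 mm) begins 54 mm behind the grasp point. The pads swing forward as they close: fully open they stand 13 mm farther back than shut.
Start: joints at [1.121, 0.326, -0.193, 1.052, 0, 1.437], TCP at [0.171, 0.523, 0.231] pointing down, gripper open.
Joint ranges: [-2.65, 2.65], [-0.97, 1.79], [-1.3, 1.35], [-1.93, 2.1], [-1.47, 1.37], [-3.14, 3.14]. Speed limits (rad/s): [2.57, 2.57, 3.14, 3.14, 3.14, 3.14].

## Interface

Orientations are given as a rotation vector (axis times angle).
In Python, from cell import r gives the robot as it stands.
- The arm moves only by the tool send_rows, never from a script. Its argument "motion" is a list of rows, each a list of 5 numbers: the opening, from -1 (shut) to 1 (fully open), then the shift along the tool's x, y, z in mm, then the turn about the tool's z in rad. In form: [[hand, dx, dy, dz, yaw], ...]. A call has 1 to 10 rows; each row is the pose to reach, as a shift and turn from the pose commanded when the call began, along the tool's axes at that moment; what a row does not reach only later rows make up. A row lasts 1/8 s, in which the tool goes at most 62.5 mm and 10.7 degrees, less where a joint would pass 70% of its speed; a pose out of reach is approached as far as the arm can. A call with a gripper value outside its range is refused whole. The fingers move at their own pace and stop on an object; "squeeze" is the grip in N (left out, the last holds). Time passes only in rows, so rows that repeat a pose let the fingers close. It gives the time, the measured TCP pose, the force and the opening at its end, in the units of the state.
- r.state(): the state, without advancing time (a new reading comes with each control period).
- r.get_image(name): name is "side" or "top" or "wrist"; returns a dict with "color" (420x560x3 uint8, blue, green, red), "K" (3x3 intrinsics, pixels), "k1" (the pictures are not rectified: a ray, as slopes to the right and down, at radius r is drawn at 1 + k1 r^2 times it, then the intrinsics apply), "cam_to_world" (4x4, takes a point from camera to world coordinates); the wrist camera has in their place "tool_from_camera" (4x4, takes a point from camera to tool coordinates, whose origin is the TCP and whose axes are the flange's). Camera axes: x right, y down, z forward; pixel columns grow to the right and rows downward; lengths in m; the calibration is good to about 2 mm. A picture is of the moment at which its call begins: read the wrist's pose just before it. There is no depth.
- r.hand_in(): hands the job in, once; it reports no verdict.
The state is a dict: "time_s": time; "joint_pos": joint angles; "dq": joint speeds; "tau": joint torques, N m; "tcp_pos": TCP position; "orientation": TCP orientation; "contact_force": force on the tool from outside, world axes, zero at the start; "torque": the same for the moment, N m; "grip_width": opening from 0.0 (shut) to 1.0 (fully open).
Only numpy, scipy, OpenCV 4.12 (cv2) and the standard library are available. Lean on these libraries where they do the work, as an engineer would, in place of code of your own. Each camera call takes 0.05 s, during which the arm holds its last target.

## Working session

There is one attempt and no reset: what is moved stays moved. The work goes in short steps, Python scripts to look and compute and a tool call to move; the robot and the scene stay as the last step left them, time stands still between calls to the robot, and variables do not carry over. Pictures are saved under pics/ and viewed, and the job is handed in when it is done.

Besides the shell and the picture viewer there is one more tool, called as a command line: name --pt "numbers of a row" for each row, then --argument value for the rest. send_rows: Moves the arm, as the interface text tells. Its arguments: {"type":"object","properties":{"motion":{"type":"array","items":{"type":"array","items":{"type":"number"}}},"squeeze":{"type":"number"}},"required":["motion"]}

```bash
ls -la; mkdir -p pics; cat > h.py <<'E'
import numpy as np,cv2
from cell import r
from scipy.spatial.transform import Rotation as R
def shot(n,fn):
    s=r.state() if n=='wrist' else None
    im=r.get_image(n); cv2.imwrite('pics/'+fn+'.png',im['color'])
    if n=='wrist':
        T=np.eye(4);T[:3,:3]=R.from_rotvec(s['orientation']).as_matrix();T[:3,3]=s['tcp_pos']
        im['cam_to_world']=T@np.array(im['tool_from_camera'])
    np.savez('pics/'+fn+'.npz',color=im['color'],K=im['K'],k1=im['k1'],M=im['cam_to_world'])
    return im
def load(fn):return np.load('pics/'+fn+'.npz')
def ray(d,u,v):
    K=d['K'];x=(u-K[0,2])/K[0,0];y=(v-K[1,2])/K[1,1];k=float(d['k1'])
    rd=np.hypot(x,y);q=rd
    for _ in range(30):q=rd/(1+k*q*q)
    s=q/rd if rd>0 else 1
    M=d['M'];return M[:3,3],M[:3,:3]@np.array([x*s,y*s,1])
def onz(d,u,v,z):
    o,t=ray(d,u,v);return o+t*(z-o[2])/t[2]
def proj(d,p):
    M=d['M'];c=M[:3,:3].T@(np.array(p)-M[:3,3]);x,y=c[:2]/c[2];f=1+float(d['k1'])*(x*x+y*y)
    return np.array([d['K'][0,0]*x*f+d['K'][0,2],d['K'][1,1]*y*f+d['K'][1,2]])
E
python3 - <<'E'
from h import *
print(r.state(),r.grasp_offset)
for n in('side','top','wrist'):
    i=shot(n,n+'0');print(n,i['K'],i['k1'],np.round(i['cam_to_world'],3))
E
```

```text
total 12
drwxr-xr-x  3 agent agent 4096 Dec  6 17:58 .
drwxr-xr-x 23 root  root  4096 Dec  6 17:58 ..
drwxr-xr-x  2 agent agent 4096 Dec  6 17:58 pics
{'time_s': 0.0, 'joint_pos': array([ 1.12083067e+00,  3.26944659e-01, -1.93583700e-01,  1.05202923e+00,
       -1.37915241e-06,  1.43659821e+00]), 'dq': array([ 1.30905657e-03, -7.32446998e-04, -5.53295812e-05, -1.21177131e-03,
        1.07626293e-03,  1.94538396e-03]), 'tau': array([ 4.09716949e-05, -4.43403804e+01,  2.62435770e+01,  1.55080104e-02,
       -1.50218657e-04, -1.38282729e-06]), 'tcp_pos': array([0.17052829, 0.52227123, 0.2305015 ]), 'orientation': array([-4.93868667e-01, -3.10201760e+00,  2.64960051e-03]), 'contact_force': array([ 0.88648544,  0.16722439, -0.84383855]), 'torque': array([-0.03838445, -0.0313167 ,  0.00165192]), 'grip_width': 0.996283825478464} 0.0187
side [[382.8137594    0.         277.24397462]
 [  0.         382.8137594  212.89627203]
 [  0.           0.           1.        ]] 0.03294512264398518 [[ 0.964 -0.174  0.2    0.264]
 [-0.265 -0.628  0.731 -0.825]
 [-0.002 -0.758 -0.652  0.84 ]
 [ 0.     0.     0.     1.   ]]
top [[508.39792353   0.         278.77384949]
 [  0.         508.39792353 208.17526674]
 [  0.           0.           1.        ]] -0.08817145553996243 [[-2.600e-02 -9.890e-01  1.480e-01  3.000e-01]
 [-1.000e+00  2.600e-02 -2.000e-03 -2.200e-02]
 [-1.000e-03 -1.480e-01 -9.890e-01  1.379e+00]
 [ 0.000e+00  0.000e+00  0.000e+00  1.000e+00]]
wrist [[332.92479061   0.         275.86003765]
 [  0.         332.92479061 210.67811349]
 [  0.           0.           1.        ]] -0.02929787384091636 [[ 0.31   0.914  0.262  0.103]
 [ 0.951 -0.298 -0.087  0.545]
 [-0.001  0.276 -0.961  0.374]
 [ 0.     0.     0.     1.   ]]
```

View pics/side0.png

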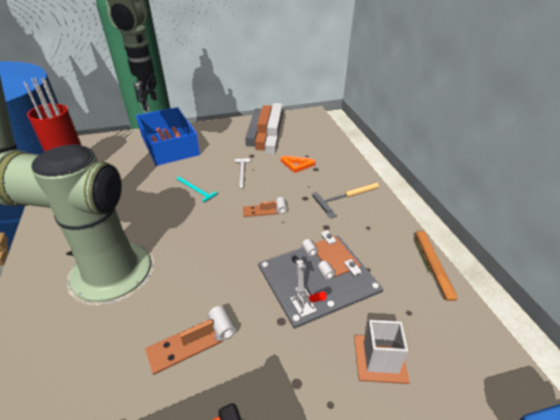

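View pics/top0.png

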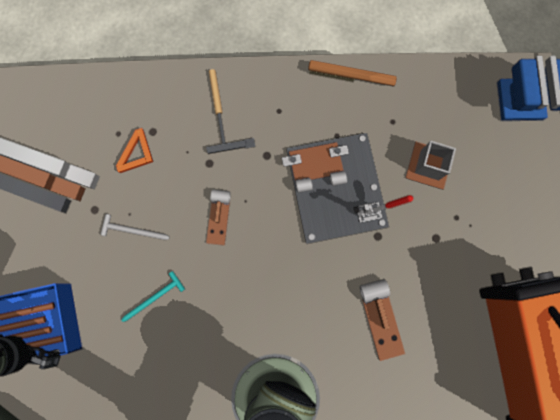

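View pics/wrist0.png

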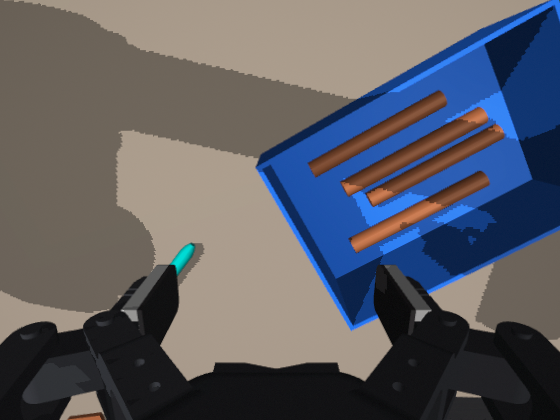

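Top view: there are two rust straps, a small one at (217,218) and a large one at (382,320). There are also two T-pins, a bright one at (135,230) and a turquoise one at (155,295). The smaller strap and the bright pin fit the description. I'll confirm in crops.

```bash
python3 - <<'E'
from h import *
d=load('top0');c=d['color']
a=cv2.resize(c[170:260,90:250],None,fx=5,fy=5,interpolation=cv2.INTER_CUBIC);cv2.imwrite('pics/c1.png',a)
a=cv2.resize(c[125:250,275:425],None,fx=4.8,fy=4.8,interpolation=cv2.INTER_CUBIC);cv2.imwrite('pics/c2.png',a)
for n,u,v,z in[('barrelA',303,184,.032),('barrelB',338,178,.032),('pinT',105,225,.008),('nose',168,238,.008),('strapbar',219,196,.017),('strapend',216,243,.006),('large bar',375,291,.017),('large end',392,357,.006)]:
    print(n,onz(d,u,v,z).round(3))
E
```

```text
barrelA [ 0.566 -0.092  0.032]
barrelB [ 0.58  -0.188  0.032]
pinT [0.471 0.453 0.008]
nose [0.431 0.278 0.008]
strapbar [0.542 0.137 0.017]
strapend [0.415 0.147 0.006]
large bar [ 0.274 -0.275  0.017]
large end [ 0.099 -0.314  0.006]
```

View pics/c1.png

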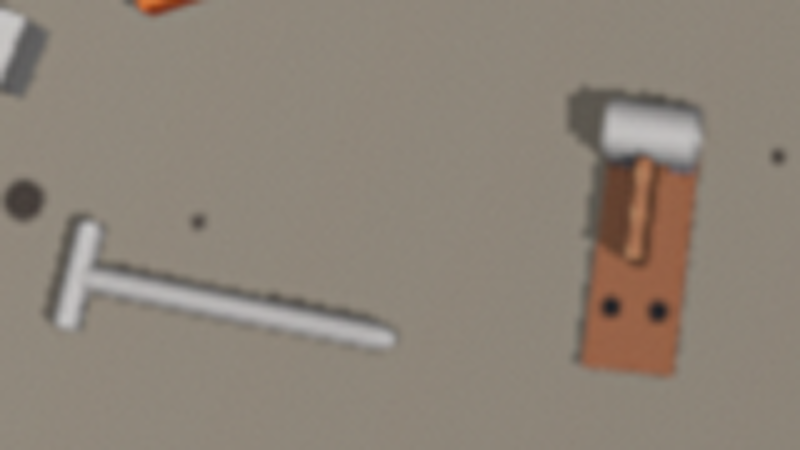

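View pics/c2.png

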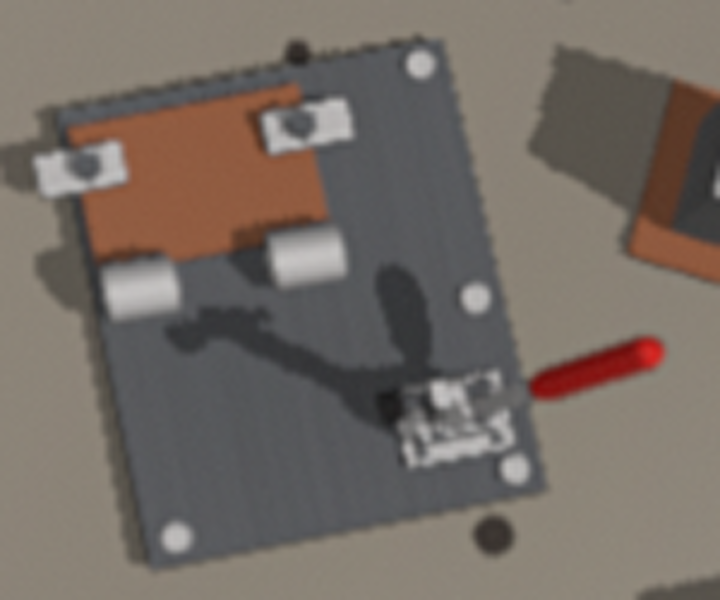

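```bash
cat >> h.py <<'E'
def go(p,yaw):
    """tool-frame shift (mm) and yaw turn to bring TCP to world p with tool y axis along heading yaw (mod pi)"""
    s=r.state();Q=R.from_rotvec(s['orientation']).as_matrix()
    sh=Q.T@(np.array(p)-s['tcp_pos'])*1000
    a=np.arctan2(Q[1,1],Q[0,1]); t=-(yaw-a) # tool z down
    t=(t+np.pi/2)%np.pi-np.pi/2
    print('t',round(s['time_s'],2),'tcp',s['tcp_pos'].round(4),'yhead',round(a,3),'shift',sh.round(1),'turn',round(t,3),'j6',s['joint_pos'][5].round(2),'F',s['contact_force'].round(1),'w',round(s['grip_width'],3))
E
python3 - <<'E'
from h import *
d=load('top0')
P=lambda u,v,z,s,o:onz(d,o[0]+u/s,o[1]+v/s,z)
o=(90,170)
print('rib',P(645,160,.036,5,o),P(635,262,.036,5,o))
print('edges holes',[P(a,b,.006,5,o).round(4) for a,b in((611,308),(658,312),(582,362),(673,375))])
print('pin',[P(a,b,.008,5,o).round(4) for a,b in((90,222),(67,325),(90,278),(395,338))])
o=(275,125)
# barrels end centres at top z=.049
print('bar',[P(a,b,z,4.8,o).round(4) for a,b,z in((142,288,.04),(307,256,.04))])
print('corners',[P(a,b,.015,4.8,o).round(4) for a,b in((60,108),(440,40),(548,488),(155,567))])
q=P(455,420,.06,4.8,o);print('clamp',q, 'handle end',P(650,350,.15,4.8,o))
E
```

```text
rib [0.52200401 0.13449155 0.036     ] [0.4670811  0.14034157 0.036     ]
edges holes [array([0.446 , 0.1573, 0.006 ]), array([0.4431, 0.1317, 0.006 ]), array([0.417 , 0.1733, 0.006 ]), array([0.4087, 0.1239, 0.006 ])]
pin [array([0.5004, 0.4449, 0.008 ]), array([0.4438, 0.4565, 0.008 ]), array([0.4694, 0.4442, 0.008 ]), array([0.4323, 0.275 , 0.008 ])]
bar [array([ 0.5614, -0.0961,  0.04  ]), array([ 0.5772, -0.1892,  0.04  ])]
corners [array([ 0.6731, -0.0539,  0.015 ]), array([ 0.7084, -0.2757,  0.015 ]), array([ 0.4455, -0.3229,  0.015 ]), array([ 0.4072, -0.0994,  0.015 ])]
clamp [ 0.47953534 -0.26389457  0.06      ] handle end [ 0.50084651 -0.35014798  0.15      ]
```

```bash
python3 - <<'E'
from h import *
print(np.round(r.get_image('wrist')['tool_from_camera'],3))
go([.4945,.1374,.17],np.pi/2-.11)
E
```

```text
[[ 0.    -0.961 -0.276  0.071]
 [ 1.     0.     0.    -0.   ]
 [-0.    -0.276  0.961 -0.143]
 [ 0.     0.     0.     1.   ]]
t 0.2 tcp [0.1706 0.5225 0.2308] yhead 1.255 shift [-427.5 -265.4   61. ] turn -0.206 j6 1.44 F [ 0.5 -0.  -0.2] w 0.996
```

send_rows --pt "1 -43 -27 6 -0.02" --pt "1 -86 -53 12 -0.04" --pt "1 -128 -80 18 -0.06" --pt "1 -171 -106 24 -0.08" --pt "1 -214 -133 30 -0.1" --pt "1 -257 -159 37 -0.12" --pt "1 -300 -186 43 -0.14" --pt "1 -342 -212 49 -0.17" --pt "1 -385 -239 55 -0.19" --pt "1 -427 -265 61 -0.206" --squeeze 60

```text
time_s: 1.45
tcp_pos: [0.4953, 0.1369, 0.1701]
orientation: [0.172, 3.137, 0.0]
contact_force: [0.0, 0.2, -0.2]
grip_width: 1.003
```

```bash
python3 - <<'E'
from h import *
shot('wrist','w1');go([.4945,.1374,.17],np.pi/2-.11)
E
```

```text
t 1.5 tcp [0.4993 0.1326 0.1695] yhead 1.457 shift [ 5.3  4.2 -0.5] turn -0.004 j6 0.23 F [ 5.4 -3.2 -1. ] w 1.0
```

View pics/w1.png

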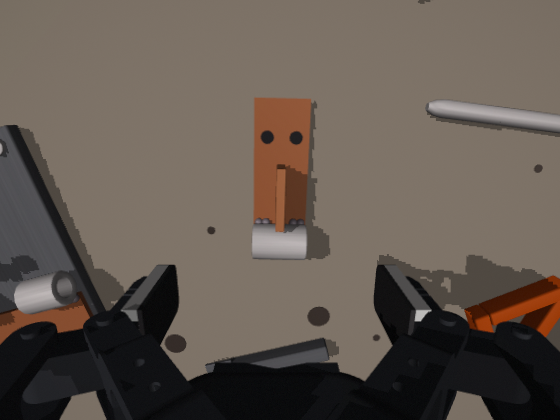

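send_rows --pt "1 0 0 0 0" --pt "1 0 0 0 0"

```text
time_s: 1.75
tcp_pos: [0.4936, 0.1388, 0.1702]
orientation: [-0.171, -3.136, -0.0]
contact_force: [-0.1, 0.0, 0.2]
grip_width: 1.007
```

```bash
python3 - <<'E'
from h import *
shot('wrist','w2');go([.4945,.1374,.17],np.pi/2-.11)
d=load('w2');c=d['color']
hsv=cv2.cvtColor(c,cv2.COLOR_BGR2HSV)
m=((hsv[...,0]<20)&(hsv[...,1]>100)).astype(np.uint8)
m[:, :220]=0;m[:,340:]=0;m[260:]=0
print(cv2.boundingRect(m))
cv2.imwrite('pics/w2c.png',cv2.resize(c[85:270,200:360],None,fx=3.2,fy=3.2,interpolation=cv2.INTER_CUBIC))
E
```

```text
t 1.8 tcp [0.4935 0.1391 0.1703] yhead 1.462 shift [-1.1 -1.6  0.3] turn 0.001 j6 0.24 F [-0.6 -0.1  1.3] w 1.005
(252, 100, 57, 134)
```

View pics/w2c.png

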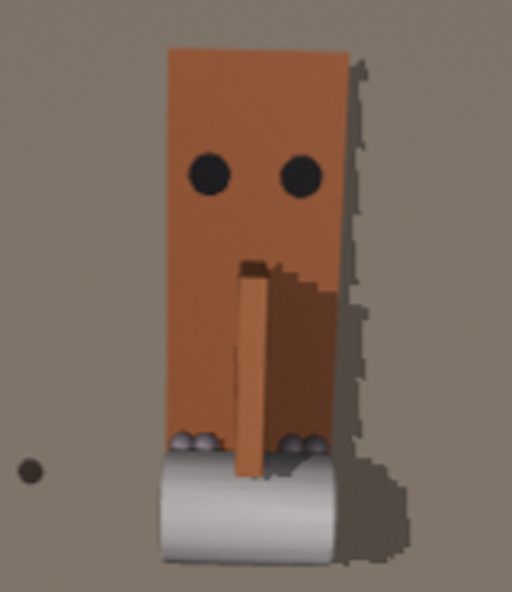

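```bash
python3 - <<'E'
from h import *
d=load('w2')
P=lambda u,v,z:onz(d,200+u/3.2,85+v/3.2,z)
a,b=P(254.5,277,.036),P(249.5,475,.036);print('rib',a,b,(a+b)/2,np.linalg.norm(a-b),'yaw',np.arctan2(*(b-a)[1::-1]))
h=P(209,174,.006),P(301,176,.006);v=h[0]-h[1];print('holes',h,np.arctan2(*(v)[1::-1])-np.pi/2)
L=[P(168,48,.006),P(350,53,.006),P(167,440,.006),P(332,440,.006)];print(np.round(L,4))
m=[(L[0]+L[1])/2,(L[2]+L[3])/2];v=m[1]-m[0];print('mid',m,np.arctan2(v[1],v[0]), np.linalg.norm(L[0]-L[1]))
v=L[1]-L[0];print(np.arctan2(v[1],v[0])+np.pi/2)
E
```

```text
rib [0.46869505 0.14490816 0.036     ] [0.52334951 0.1377135  0.036     ] [0.49602228 0.14131083 0.036     ] 0.0551259721027695 yaw -0.13088637043918677
holes (array([0.44296904, 0.13500439, 0.006     ]), array([0.44635208, 0.16086847, 0.006     ])) -3.2716549814392972
[[0.4079 0.1278 0.006 ]
 [0.4146 0.1774 0.006 ]
 [0.5202 0.1131 0.006 ]
 [0.5257 0.1628 0.006 ]]
mid [array([0.41125018, 0.15260676, 0.006     ]), array([0.5229668 , 0.13794656, 0.006     ])] -0.13048112768577413 0.050121835336527615
3.006799884868979
```

```bash
python3 - <<'E'
from h import *
go([.496,.1412,.010],np.pi/2-.131)
E
```

```text
t 1.8 tcp [0.4935 0.1391 0.1703] yhead 1.462 shift [ -2.3   2.3 160.3] turn 0.022 j6 0.24 F [-0.6 -0.1  1.3] w 1.005
```

send_rows --pt "1 -1 1 30 0.01" --pt "1 -2 2 60 0.02" --pt "1 -2 2 90 0.022" --pt "1 -2 2 110 0.022" --pt "1 -2 2 120 0.022" --pt "1 -2 2 120 0.022" --pt "1 -2 2 120 0.022"

```text
time_s: 2.68
tcp_pos: [0.4972, 0.1405, 0.0512]
orientation: [0.206, 3.133, 0.001]
contact_force: [-0.2, 0.2, 0.1]
grip_width: 0.996
```

```bash
python3 - <<'E'
from h import *
go([.496,.1412,.010],np.pi/2-.131)
E
```

```text
t 2.67 tcp [0.4972 0.1405 0.0512] yhead 1.44 shift [ 1.4  0.5 41.2] turn -0.0 j6 0.26 F [-0.2  0.2  0.1] w 0.996
```

send_rows --pt "1 1 0.5 20 0" --pt "1 1 0.5 36 0" --pt "1 1 0.5 41 0" --pt "1 1 0.5 41 0" --pt "-0.4 1 0.5 41 0" --pt "-1 1 0.5 41 0" --pt "-1 1 0.5 41 0" --pt "-1 1 0.5 41 0" --pt "-1 1 0.5 41 0" --pt "-1 1 0.5 41 0" --squeeze 80

```text
time_s: 3.92
tcp_pos: [0.4958, 0.1406, 0.0096]
orientation: [0.207, 3.134, -0.0]
contact_force: [-0.8, -1.1, 5.2]
grip_width: 0.08
```

```bash
python3 - <<'E'
from h import *
shot('wrist','w3')
go([.496,.1412,.010],np.pi/2-.131)
E
```

```text
t 3.98 tcp [0.4958 0.1406 0.0096] yhead 1.439 shift [-0.1  0.6 -0.4] turn -0.001 j6 0.27 F [-1.5 -1.2  5.7] w 0.077
```

View pics/w3.png

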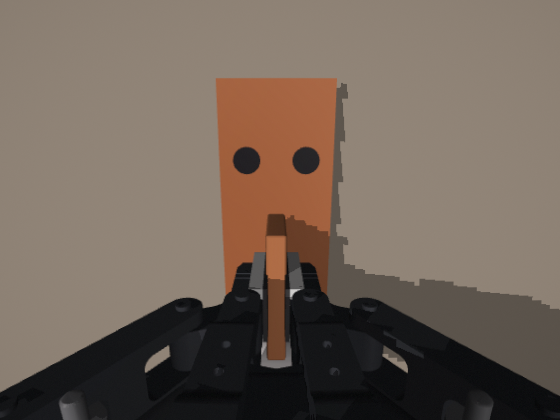

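```bash
python3 - <<'E'
from h import *
d=load('w3')
h=[onz(d,246.5,160,.006),onz(d,306,160,.006)];m=(h[0]+h[1])/2
v=h[1]-h[0];print(h,np.linalg.norm(v),np.arctan2(v[1],v[0])-np.pi/2)
e=[onz(d,217,78.5,.006),onz(d,336,79.5,.006)];m2=(e[0]+e[1])/2;v=e[1]-e[0];print(m,m2,np.linalg.norm(v),np.arctan2(v[1],v[0])-np.pi/2)
print('rib', m2+.086*np.array([np.cos(.131),-np.sin(.131),0]))
go([.496,.1412,.150],np.pi/2-.131)
E
```

```text
[array([0.44262875, 0.13481432, 0.006     ]), array([0.44606392, 0.16079457, 0.006     ])] 0.026206363016085404 -0.1314599604676978
[0.44434634 0.14780445 0.006     ] [0.41108527 0.1523063  0.006     ] 0.049320915839417806 -0.13935635540366675
rib [0.49634841 0.14107249 0.006     ]
t 3.98 tcp [0.4958 0.1406 0.0096] yhead 1.439 shift [  -0.2    0.6 -140.4] turn -0.001 j6 0.27 F [-1.5 -1.2  5.7] w 0.077
```

```bash
python3 - <<'E'
from h import *
go([.60,-.135,.17],np.pi/2+.167)
E
```

```text
t 3.98 tcp [0.4958 0.1406 0.0096] yhead 1.439 shift [-139.6 -259.5 -160.3] turn -0.299 j6 0.27 F [-1.5 -1.2  5.7] w 0.077
```

send_rows --pt "-1 0 0 -20 0" --pt "-1 0 0 -50 0" --pt "-1 0 0 -80 0" --pt "-1 0 0 -110 0"

```text
time_s: 4.47
tcp_pos: [0.494, 0.1406, 0.1187]
orientation: [-0.207, -3.131, 0.001]
contact_force: [1.2, -0.2, -7.4]
grip_width: 0.077
```

```bash
python3 - <<'E'
from h import *
go([.60,-.135,.17],np.pi/2+.167)
E
```

```text
t 4.47 tcp [0.494  0.1406 0.1187] yhead 1.439 shift [-141.1 -259.3  -51.7] turn -0.299 j6 0.27 F [ 1.2 -0.2 -7.4] w 0.077
```

send_rows --pt "-1 -18 -32 -15 -0.03" --pt "-1 -35 -65 -30 -0.07" --pt "-1 -53 -97 -40 -0.11" --pt "-1 -71 -130 -50 -0.15" --pt "-1 -88 -162 -50 -0.19" --pt "-1 -106 -194 -50 -0.22" --pt "-1 -124 -227 -50 -0.26" --pt "-1 -141 -259 -50 -0.299" --pt "-1 -141 -259 -50 -0.299" --pt "-1 -141 -259 -50 -0.299"

```text
time_s: 5.72
tcp_pos: [0.5999, -0.1339, 0.1674]
orientation: [0.261, -3.127, -0.003]
contact_force: [-0.0, 0.3, -7.2]
grip_width: 0.082
```

```bash
python3 - <<'E'
from h import *
shot('wrist','w4')
go([.60,-.135,.17],np.pi/2+.167)
E
```

```text
t 5.78 tcp [ 0.6    -0.1336  0.1678] yhead 1.738 shift [ 0.3 -1.4 -2.2] turn 0.0 j6 -0.51 F [ 0.3  0.7 -7.2] w 0.081
```

View pics/w4.png

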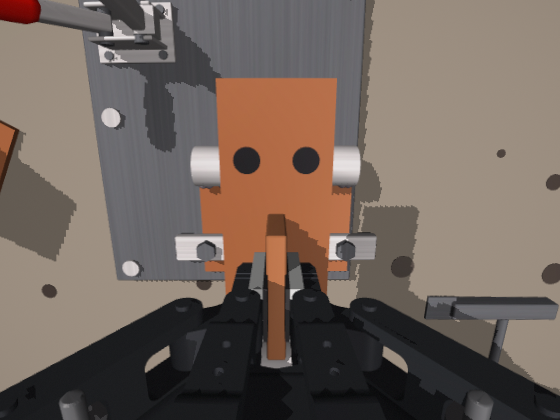

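```bash
python3 - <<'E'
from h import *
c=load('w4')['color']
a=cv2.resize(c[135:200,180:240],None,fx=6,fy=6,interpolation=cv2.INTER_CUBIC)
b=cv2.resize(c[135:200,320:380],None,fx=6,fy=6,interpolation=cv2.INTER_CUBIC)
cv2.imwrite('pics/w4c.png',np.hstack([a,b]))
E
```

```text
(no output)
```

View pics/w4c.png

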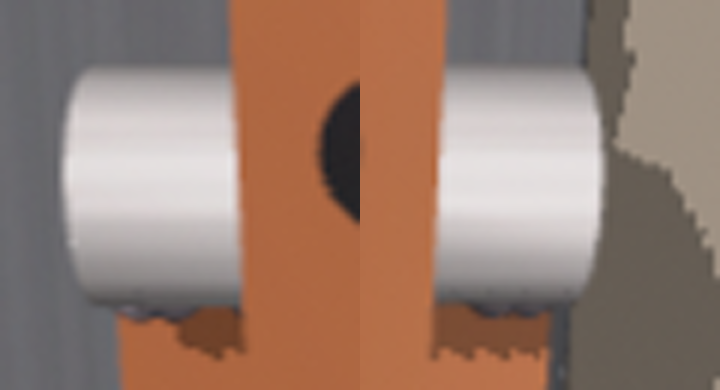

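```bash
python3 - <<'E'
from h import *
d=load('w4')
def ax(u,v1,v2,z=.032):
    o,a=ray(d,u,v1);_,b=ray(d,u,v2);t=a/np.linalg.norm(a)+b/np.linalg.norm(b)
    return o+t*(z-o[2])/t[2]
A=ax(205,146,185.5);B=ax(348,146,185.3)
v=B-A;psi=np.arctan2(v[1],v[0])-np.pi/2
E1=onz(d,190.5,164,.049);E2=onz(d,360.5,164,.049)
print(A,B,psi,E1,E2,np.linalg.norm(E2-E1))
y=np.array([-np.sin(psi),np.cos(psi),0]);x=np.array([np.cos(psi),np.sin(psi),0])
ym=((E1+E2)/2-A)@y;mid=A+ym*y;print('mid',mid)
print('psi plate: ',)
L=[onz(d,u,v,.015) for u,v in((116.5,280),(350,279))];q=L[1]-L[0];print(np.arctan2(q[1],q[0])-np.pi/2,[(p-mid)@x for p in L],[(p-mid)@y for p in L])
rib=mid-.044*x
print('tcp target',rib)
go([rib[0],rib[1],.17],np.pi/2+psi)
E
```

```text
[ 0.57975822 -0.19692892  0.032     ] [ 0.55971498 -0.07838408  0.032     ] 0.16749318542290648 [ 0.57715082 -0.20525815  0.049     ] [ 0.5548935  -0.07303885  0.049     ] 0.1340795646997412
mid [ 0.56987862 -0.13849646  0.032     ]
psi plate: 
0.17233758861087423 [np.float64(0.11516525517192461), np.float64(0.11404747578855302)] [np.float64(-0.15742964649795418), np.float64(0.07330478989833969)]
tcp target [ 0.52649437 -0.14583175  0.032     ]
t 5.78 tcp [ 0.6    -0.1336  0.1678] yhead 1.738 shift [74.6  0.2 -2. ] turn -0.0 j6 -0.51 F [ 0.3  0.7 -7.2] w 0.081
```

send_rows --pt "-1 20 0 0 0" --pt "-1 45 0 0 0" --pt "-1 65 -0.2 0 0" --pt "-1 74.5 -0.2 10 0" --pt "-1 74.5 -0.2 40 0" --pt "-1 74.5 -0.2 70 0" --pt "-1 74.5 -0.2 80 0" --pt "-1 74.5 -0.2 80 0" --pt "-1 74.5 -0.2 80 0"

```text
time_s: 6.9
tcp_pos: [0.5291, -0.1474, 0.0903]
orientation: [-0.263, 3.129, -0.001]
contact_force: [1.2, -0.9, -6.0]
grip_width: 0.077
```

```bash
python3 - <<'E'
from h import *
shot('wrist','w5');shot('side','s5')
go([.5262,-.1463,.0246],np.pi/2+.1675)
E
```

```text
t 7.0 tcp [ 0.529  -0.1475  0.0905] yhead 1.738 shift [ 2.7  1.8 65.9] turn -0.0 j6 -0.57 F [-0.2 -0.2 -7.1] w 0.075
```

View pics/w5.png

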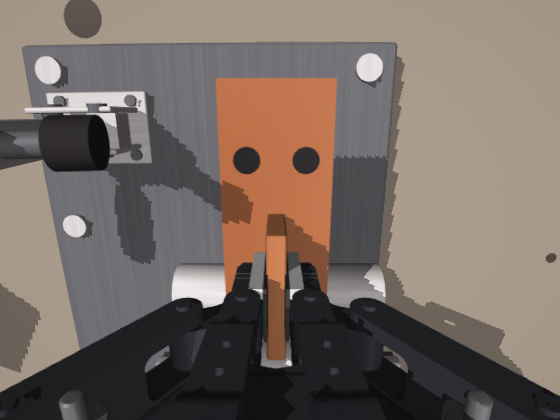

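View pics/s5.png

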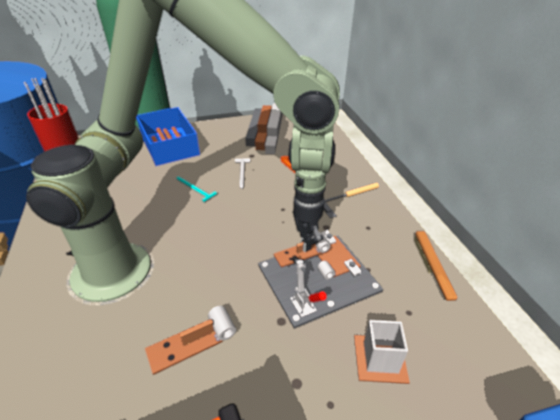

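```bash
python3 - <<'E'
from h import *
d=load('w5')
E1=onz(d,173,288,.049);E2=onz(d,384.5,288,.049)
print((E1+E2)/2,np.linalg.norm(E2-E1))
psi=.1675;y=np.array([-np.sin(psi),np.cos(psi),0]);x=np.array([np.cos(psi),np.sin(psi),0])
print('y of mid rel prior',((E1+E2)/2-np.array([.5699,-.1385,.049]))@y)
# back edge tangent row 264
o,t=ray(d,279,264); 
# tangent plane distance: in x-z plane
s=[(x@o-(x@np.array([.5699,-.1385,0]))),o[2]-.032];n=np.array([-(t[2]),x@t]);n/=np.linalg.norm(n);print('dist axis to tangent',n@s)
go([.5262,-.1463,.0246],np.pi/2+.1675)
E
```

```text
[ 0.56061804 -0.13985347  0.049     ] 0.13152522218112983
y of mid rel prior 0.0002129392254880389
dist axis to tangent -0.016089494062333173
t 7.0 tcp [ 0.529  -0.1475  0.0905] yhead 1.738 shift [ 2.7  1.8 65.9] turn -0.0 j6 -0.57 F [-0.2 -0.2 -7.1] w 0.075
```

send_rows --pt "-1 1 1 10 0" --pt "-1 1 1 25 0" --pt "-1 1 1 30 0" --pt "-1 1 1 30 0" --pt "-1 1 1 30 0"

```text
time_s: 7.62
tcp_pos: [0.5271, -0.1465, 0.0594]
orientation: [-0.262, 3.13, -0.0]
contact_force: [-0.2, -0.3, -6.5]
grip_width: 0.078
```

```bash
python3 - <<'E'
from h import *
go([.5262,-.1463,.0246],np.pi/2+.1675)
E
```

```text
t 7.62 tcp [ 0.5271 -0.1465  0.0594] yhead 1.738 shift [ 0.8  0.3 34.8] turn -0.0 j6 -0.57 F [-0.2 -0.3 -6.5] w 0.078
```

send_rows --pt "-1 1 0.3 10 0" --pt "-1 1 0.3 20 0" --pt "-1 1 0.3 28 0" --pt "-1 1 0.3 33 0" --pt "-1 1 0.3 35 0" --pt "-1 1 0.3 35 0"

```text
time_s: 8.38
tcp_pos: [0.5256, -0.1461, 0.0247]
orientation: [0.262, -3.13, -0.0]
contact_force: [-2.5, 0.7, -1.3]
grip_width: 0.078
```

```bash
python3 - <<'E'
from h import *
shot('wrist','w6');shot('top','t6')
go([.5262,-.1463,.0246],np.pi/2+.1675)
E
```

```text
t 8.47 tcp [ 0.5256 -0.1462  0.0246] yhead 1.738 shift [-0.6 -0.2  0. ] turn -0.0 j6 -0.57 F [-3.9  1.4 -0.7] w 0.081
```

View pics/w6.png

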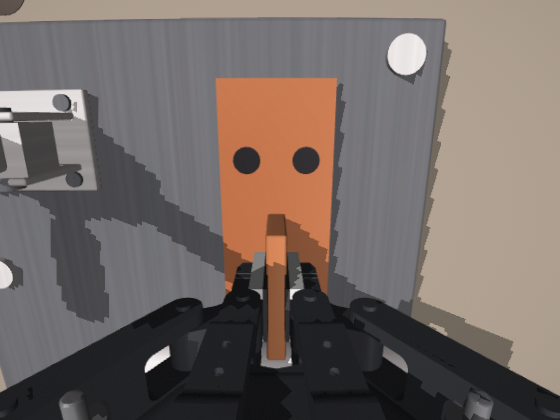

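send_rows --pt "-0.7 0 0 0 0" --pt "-0.4 0 0 0 0" --pt "-0.4 0 0 0 0" --pt "-0.4 0 0 -40 0" --pt "-0.4 0 0 -80 0" --pt "0 -30 0 -120 0" --pt "0 -60 0 -140 0" --pt "0 -75 0 -140 0" --pt "0 -75 0 -140 0"

```text
time_s: 9.6
tcp_pos: [0.6007, -0.1336, 0.1644]
orientation: [-0.264, 3.129, -0.001]
contact_force: [-0.4, -0.7, 0.4]
grip_width: 0.498
```

```bash
python3 - <<'E'
from h import *
shot('wrist','w7');shot('top','t7')
go([.5262,-.1463,.0246],np.pi/2+.1675)
E
```

```text
t 9.7 tcp [ 0.5989 -0.1336  0.1637] yhead 1.738 shift [ 73.6  -0.5 139.2] turn -0.0 j6 -0.51 F [-0.4  0.7  0.2] w 0.499
```

View pics/w7.png

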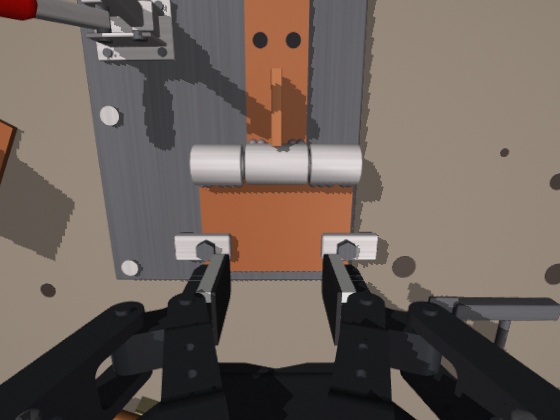

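```bash
python3 - <<'E'
from h import *
c=load('w7')['color']
cv2.imwrite('pics/w7c.png',cv2.resize(c[130:200,180:370],None,fx=4.2,fy=4.2,interpolation=cv2.INTER_CUBIC))
go([.46,.36,.17],np.arctan2(-.0371,-.1692)+np.pi/2)
E
```

```text
t 9.7 tcp [ 0.5989 -0.1336  0.1637] yhead 1.738 shift [ 54.8 509.9  -6. ] turn -0.049 j6 -0.51 F [-0.4  0.7  0.2] w 0.499
```

View pics/w7c.png

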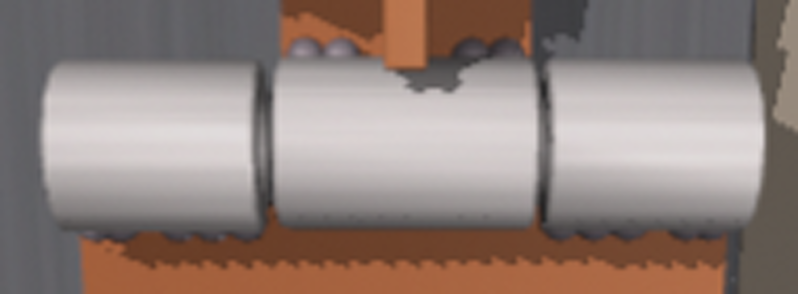

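```bash
python3 - <<'E'
from h import *
go([.4637,.4136,.15],2.919)
E
```

```text
t 9.7 tcp [ 0.5989 -0.1336  0.1637] yhead 1.738 shift [ 42.2 562.1  14. ] turn -1.181 j6 -0.51 F [-0.4  0.7  0.2] w 0.499
```

send_rows --pt "0 4 45 0 -0.1" --pt "0 8 100 0 -0.23" --pt "0 12 160 0 -0.37" --pt "0 16 220 0 -0.51" --pt "0 20 280 0 -0.65" --pt "0 25 340 2 -0.78" --pt "0 30 400 5 -0.9" --pt "0 35 460 8 -1.0" --pt "0 39 515 11 -1.1" --pt "0 42 562 14 -1.18"

```text
time_s: 10.95
tcp_pos: [0.4633, 0.4145, 0.1498]
orientation: [1.963, -2.451, 0.0]
contact_force: [0.8, -0.1, 0.4]
grip_width: 0.503
```

send_rows --pt "0 0 0 0 0" --pt "0 0 0 0 0" --pt "0 0 0 0 0"

```text
time_s: 11.32
tcp_pos: [0.4651, 0.4119, 0.1503]
orientation: [1.957, -2.457, 0.0]
contact_force: [-0.7, -0.1, 0.2]
grip_width: 0.495
```

```bash
python3 - <<'E'
from h import *
shot('wrist','w8');go([.4637,.4136,.15],2.919)
E
```

```text
t 11.38 tcp [0.4653 0.4119 0.1504] yhead 2.916 shift [-1.3  1.9  0.4] turn -0.003 j6 -0.74 F [-1.  1. -0.] w 0.499
```

View pics/w8.png

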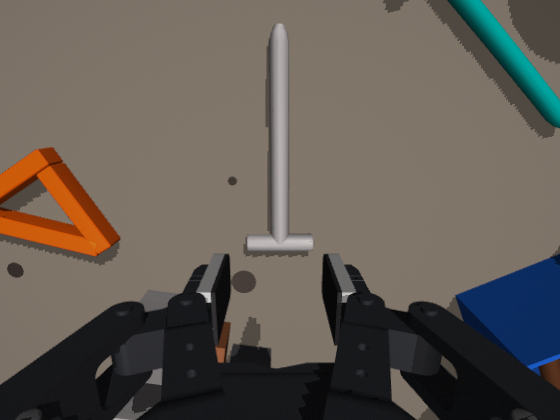

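The bright pin lies upright in the picture, nose at (279,26) and T-bar at (280,242). The turquoise one is at upper right. I'll measure the bright pin.

```bash
python3 - <<'E'
from h import *
d=load('w8');c=d['color']
hsv=cv2.cvtColor(c,cv2.COLOR_BGR2HSV)
m=((hsv[...,2]>140)&(hsv[...,1]<40)).astype(np.uint8);m[:,:230]=0;m[:,330:]=0;m[252:]=0
for v in (40,80,120,160,200,225):
    u=np.where(m[v])[0];print(v,u.min(),u.max())
for u in(252,262,298,308):
    v=np.where(m[:,u])[0];print(u,v.min(),v.max())
u=np.where(m[242])[0];print(u.min(),u.max(),np.where(m.any(1))[0][0])
E
```

```text
40 274 286
80 275 286
120 275 286
160 275 285
200 275 285
225 275 285
252 237 248
262 237 248
298 237 248
308 237 248
247 312 23
```

```bash
python3 - <<'E'
from h import *
c=load('w8')['color']
a=cv2.resize(c[15:75,250:310],None,fx=6,fy=6,interpolation=cv2.INTER_CUBIC)
b=cv2.resize(c[200:260,240:320],None,fx=6,fy=6,interpolation=cv2.INTER_CUBIC)
cv2.imwrite('pics/w8c.png',np.hstack([a,b]))
E
```

```text
(no output)
```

View pics/w8c.png

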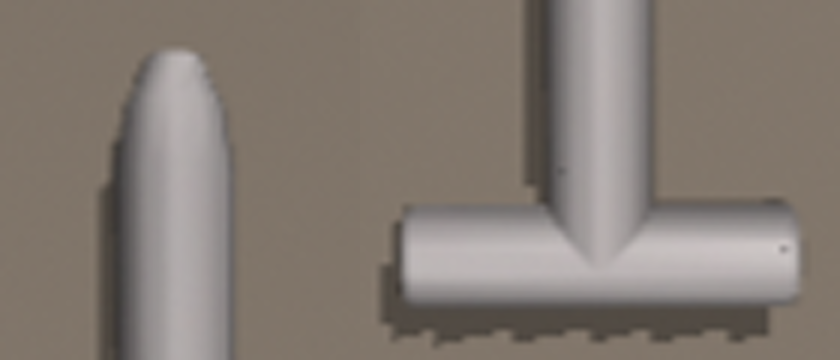

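```bash
python3 - <<'E'
from h import *
d=load('w8')
n=onz(d,279.5,22.8,.008);t=onz(d,280.2,242.2,.008);a=onz(d,279.3,73,.008);b=onz(d,280.25,216.7,.008)
print(n,t,np.linalg.norm(n-t)); v=b-a;h=np.arctan2(v[1],v[0]);w=t-n;print(h,np.arctan2(w[1],w[0]))
T=[onz(d,247.2,242.2,.008),onz(d,313.3,242.2,.008)];print(np.linalg.norm(T[0]-T[1]),np.arctan2(*(T[1]-T[0])[1::-1]))
h=np.arctan2(w[1],w[0]);p=t-.038*np.array([np.cos(h),np.sin(h),0]);print('shank',p)
go([p[0],p[1],.002],h+np.pi/2)
E
```

```text
[0.43036081 0.276804   0.008     ] [0.46980078 0.45397908 0.008     ] 0.18151176879104142
1.3551628809978147 1.3517631294006176
0.060685076148925994 2.916167861337488
shank [0.46154391 0.41688698 0.008     ]
t 11.38 tcp [0.4653 0.4119 0.1504] yhead 2.916 shift [ -4.    4.8 148.4] turn -0.007 j6 -0.74 F [-1.  1. -0.] w 0.499
```

send_rows --pt "0 -2 2 30 -0.007" --pt "0 -4 4.8 70 -0.007" --pt "0 -4 4.8 105 -0.007" --pt "0 -4 4.8 120 -0.007" --pt "0 -4 4.8 120 -0.007" --pt "0 -4 4.8 120 -0.007"

```text
time_s: 12.12
tcp_pos: [0.4622, 0.4189, 0.0318]
orientation: [-1.966, 2.447, -0.0]
contact_force: [0.4, -0.4, 0.9]
grip_width: 0.501
```

```bash
python3 - <<'E'
from h import *
go([.4615,.4169,.002],1.353+np.pi/2)
E
```

```text
t 12.12 tcp [0.4622 0.4189 0.0318] yhead 2.924 shift [ 2.1  0.3 29.8] turn 0.001 j6 -0.74 F [ 0.4 -0.4  0.9] w 0.501
```

send_rows --pt "0 1 0.3 12 0" --pt "0 1.5 0.3 24 0" --pt "0 1.5 0.3 29.5 0" --pt "0 1.5 0.3 29.5 0" --pt "-0.5 1.5 0.3 29.5 0" --pt "-1 1.5 0.3 29.5 0" --pt "-1 1.5 0.3 29.5 0" --pt "-1 1.5 0.3 29.5 0" --pt "-1 1.5 0.3 29.5 0" --pt "-1 1.5 0.3 29.5 0" --squeeze 110

```text
time_s: 13.38
tcp_pos: [0.4611, 0.4172, 0.0016]
orientation: [-1.967, 2.447, -0.001]
contact_force: [1.0, -1.4, 5.9]
grip_width: 0.139
```

```bash
python3 - <<'E'
from h import *
shot('wrist','w9');go([.4615,.4169,.002],1.353+np.pi/2)
E
```

```text
t 13.43 tcp [0.4611 0.4172 0.0015] yhead 2.925 shift [ 0.2 -0.5 -0.5] turn 0.001 j6 -0.74 F [ 0.4 -2.1  5.8] w 0.137
```

View pics/w9.png

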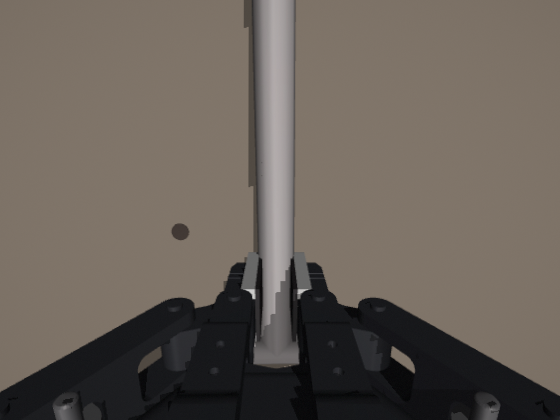

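send_rows --pt "-1 0 0 -10 0" --pt "-1 0 0 -30 0" --pt "-1 0 0 -60 0" --pt "-1 0 0 -90 0" --pt "-1 0 0 -100 0" --pt "-1 0 0 -100 0" --pt "-1 0 0 -100 0"

```text
time_s: 14.3
tcp_pos: [0.4594, 0.4163, 0.0992]
orientation: [1.967, -2.446, -0.001]
contact_force: [-0.1, 0.2, -4.6]
grip_width: 0.142
```

```bash
python3 - <<'E'
from h import *
shot('wrist','w10');shot('side','s10');go([.4615,.4169,.002],1.353+np.pi/2)
a=cv2.imread('pics/w10.png');b=cv2.imread('pics/s10.png')
b=cv2.resize(b[60:240,180:330],None,fx=2.33,fy=2.33)
cv2.imwrite('pics/x10.png',np.hstack([a[:,140:420],b[:420]]))
E
```

```text
t 14.4 tcp [0.4595 0.4164 0.0992] yhead 2.925 shift [-1.2 -2.1 97.2] turn 0.001 j6 -0.74 F [-0.6  0.1 -4.7] w 0.136Traceback (most recent call last):
  File "<stdin>", line 5, in <module>
    return _nx.concatenate(arrs, 1, dtype=dtype, casting=casting)
           ~~~~~~~~~~~~~~~^^^^^^^^^^^^^^^^^^^^^^^^^^^^^^^^^^^^^^^
ValueError: all the input array dimensions except for the concatenation axis must match exactly, but along dimension 0, the array at index 0 has size 420 and the array at index 1 has size 419
```

```bash
python3 - <<'E'
import cv2,numpy as np
a=cv2.imread('pics/w10.png');b=cv2.imread('pics/s10.png')
b=cv2.resize(b[60:240,180:330],(350,420))
cv2.imwrite('pics/x10.png',np.hstack([a[:,140:420],b]))
E
```

```text
(no output)
```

View pics/x10.png

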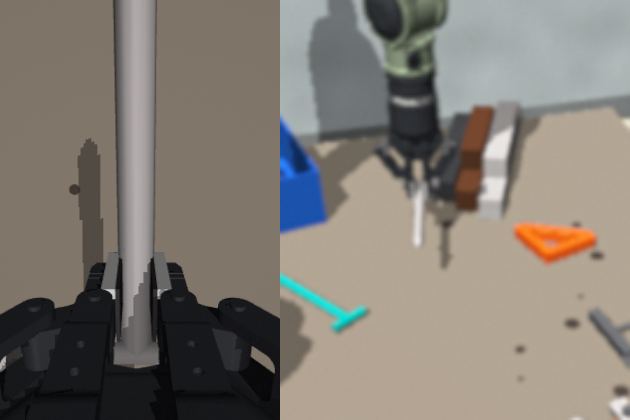

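```bash
python3 - <<'E'
from h import *
for f in('w9','w10'):
    c=cv2.cvtColor(load(f)['color'],cv2.COLOR_BGR2GRAY).astype(float)
    for v in(10,60,110,160,210,250):
        row=c[max(0,v-3):v+4].mean(0)[225:325];row=np.interp(np.arange(0,99,.1),np.arange(100),row);g=np.convolve(np.diff(row),np.ones(15),'same')
        print(f,v,np.round(225+np.argmax(g)/10,1),np.round(225+np.argmin(g)/10,1), row.max().round())
E
```

```text
w9 10 295.7 243.2 170.0
w9 60 294.7 248.2 171.0
w9 110 294.7 248.2 173.0
w9 160 294.7 247.7 173.0
w9 210 257.7 252.7 174.0
w9 250 293.7 292.2 173.0
w10 10 296.7 252.7 171.0
w10 60 295.7 253.7 172.0
w10 110 295.7 254.7 175.0
w10 160 239.7 255.7 175.0
w10 210 239.7 256.7 175.0
w10 250 242.7 257.2 174.0
```

```bash
python3 - <<'E'
from h import *
d=load('s10');s=r.state();Q=R.from_rotvec(s['orientation']).as_matrix();p=s['tcp_pos']
x=Q[:,0];pin=p-Q[:,2]*.0065
for n,a in(('tee',-.038),('nose',.142)):
    q=pin+x*a;print(n,q.round(4),proj(d,q).round(1),'dz-10mm',proj(d,q-[0,0,.01]).round(1))
c=d['color'];u,v=proj(d,pin+x*.142).astype(int)
cv2.imwrite('pics/s10c.png',cv2.resize(c[v-45:v+25,u-40:u+40],None,fx=8,fy=8,interpolation=cv2.INTER_CUBIC));print(u-40,v-45)
go([.50,.2,.15],2.919)
E
```

```text
tee [0.4676 0.4535 0.1057] [240.  138.7] dz-10mm [240.1 141. ]
nose [0.429  0.2777 0.106 ] [238.9 165. ] dz-10mm [239.  167.4]
198 120
t 14.4 tcp [0.4595 0.4164 0.0992] yhead 2.925 shift [202.7 -86.  -50.5] turn 0.006 j6 -0.74 F [-0.6  0.1 -4.7] w 0.136
```

View pics/s10c.png

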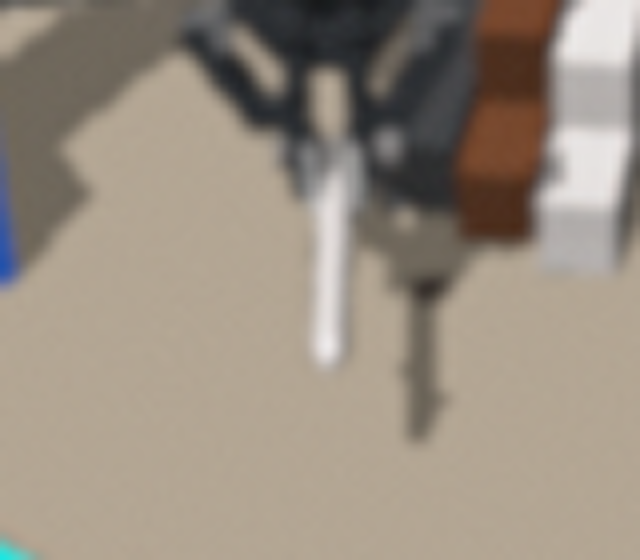

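```bash
python3 - <<'E'
from h import *
go([.53,.0977,.10],3.309)
E
```

```text
t 14.4 tcp [0.4595 0.4164 0.0992] yhead 2.925 shift [ 296.1 -137.4   -0.4] turn -0.384 j6 -0.74 F [-0.6  0.1 -4.7] w 0.136
```

send_rows --pt "-1 30 -14 0 -0.04" --pt "-1 68 -31 0 -0.09" --pt "-1 106 -49 0 -0.14" --pt "-1 144 -67 0 -0.19" --pt "-1 182 -84 0 -0.24" --pt "-1 220 -102 0 -0.29" --pt "-1 255 -118 0 -0.34" --pt "-1 282 -131 0 -0.37" --pt "-1 296 -137 0 -0.384" --pt "-1 296 -137 0 -0.384"

```text
time_s: 15.65
tcp_pos: [0.5303, 0.0975, 0.1001]
orientation: [2.397, -2.03, -0.002]
contact_force: [-0.1, 0.3, -4.8]
grip_width: 0.141
```

send_rows --pt "-1 0 0 25 0" --pt "-1 0 0 50 0" --pt "-1 0 0 70 0" --pt "-1 0 0 74 0" --pt "-1 0 0 74 0"

```text
time_s: 16.27
tcp_pos: [0.5305, 0.0991, 0.0268]
orientation: [2.4, -2.027, -0.001]
contact_force: [0.8, -0.0, -4.8]
grip_width: 0.135
```

```bash
python3 - <<'E'
from h import *
shot('wrist','w11');shot('side','s11');go([.53,.0977,.0255],3.309)
d=load('s11');s=r.state();Q=R.from_rotvec(s['orientation']).as_matrix();p=s['tcp_pos']
x=Q[:,0];pin=p-Q[:,2]*.0065
for n,a in(('tee',-.038),('nose',.142)):
    q=pin+x*a;print(n,q.round(4),proj(d,q).round(1),'dz-10mm',proj(d,q-[0,0,.01]).round(1))
m=np.array([.5586,-.0719,.032]);print('mouth',proj(d,m),'mid',proj(d,[.5699,-.1385,.032]))
c=d['color']
cv2.imwrite('pics/s11c.png',cv2.resize(c[190:290,255:355],None,fx=6,fy=6,interpolation=cv2.INTER_CUBIC))
E
```

```text
t 16.38 tcp [0.5313 0.0988 0.0276] yhead -2.974 shift [0.9 1.5 2.1] turn 0.0 j6 -1.69 F [ 0.1 -0.5 -3.7] w 0.143
tee [0.5249 0.1363 0.0341] [276.7 201.5] dz-10mm [276.7 203.8]
nose [ 0.555  -0.0412  0.0341] [301.8 235.5] dz-10mm [301.7 237.8]
mouth [306.1655054  242.70333936] mid [317.45117258 258.00468505]
```

View pics/w11.png

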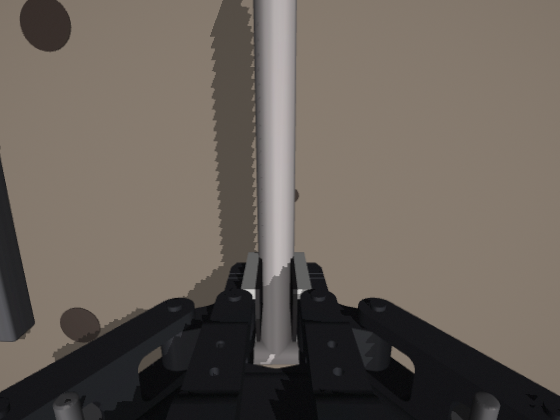

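View pics/s11c.png

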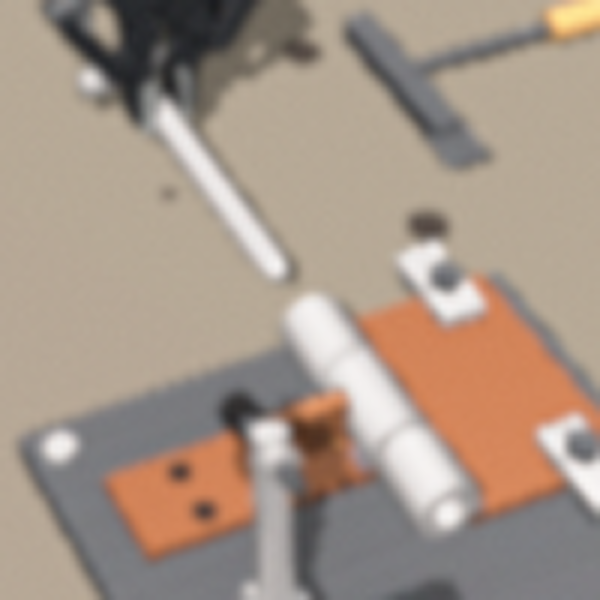

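send_rows --pt "-1 1 1.2 2 0" --pt "-1 5 1.2 2 0" --pt "-1 10 1.2 2 0" --pt "-1 15 1.2 2 0" --pt "-1 15 1.2 2 0"

```text
time_s: 17.0
tcp_pos: [0.5321, 0.0829, 0.0248]
orientation: [-2.398, 2.029, -0.0]
contact_force: [0.1, 0.1, -4.6]
grip_width: 0.142
```

```bash
python3 - <<'E'
from h import *
shot('wrist','w12');
m=np.array([.5586,-.0719,.0255]);y=np.array([-.1667,.986,0])
go(m+y*.142,3.309)
E
```

```text
t 17.05 tcp [0.532  0.0832 0.0248] yhead -2.975 shift [15.4 -0.4 -0.7] turn -0.001 j6 -1.72 F [-0.2 -0.4 -4.5] w 0.139
```

View pics/w12.png

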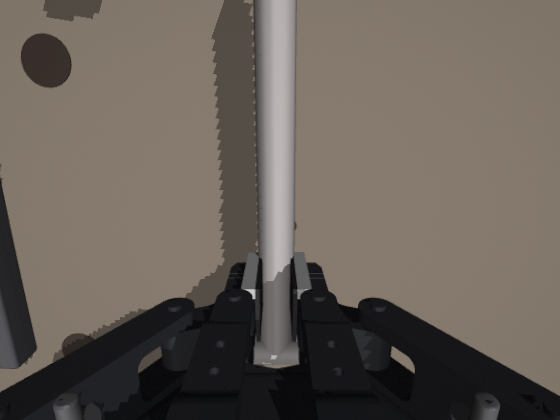

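send_rows --pt "-1 4 -0.3 -0.7 0" --pt "-1 10 -0.3 -0.7 0" --pt "-1 16 -0.3 -0.7 0" --pt "-1 22 -0.3 -0.7 0" --pt "-1 28 -0.3 -0.7 0" --pt "-1 34 -0.3 -0.7 0" --pt "-1 34 -0.3 -0.7 0"

```text
time_s: 17.92
tcp_pos: [0.538, 0.0495, 0.0255]
orientation: [-2.399, 2.029, -0.0]
contact_force: [-1.0, -0.5, -4.8]
grip_width: 0.142
```

```bash
python3 - <<'E'
from h import *
shot('wrist','w13');shot('side','s13')
m=np.array([.5586,-.0719,.0255]);y=np.array([-.1667,.986,0])
go(m+y*.051,3.309)
c=load('s13')['color']
cv2.imwrite('pics/s13c.png',cv2.resize(c[190:290,255:355],None,fx=6,fy=6,interpolation=cv2.INTER_CUBIC))
E
```

```text
t 18.02 tcp [0.5378 0.05   0.0255] yhead -2.974 shift [72.7 -0.2 -0.1] turn -0.0 j6 -1.78 F [-0.4  0.4 -4.5] w 0.137
```

View pics/s13c.png

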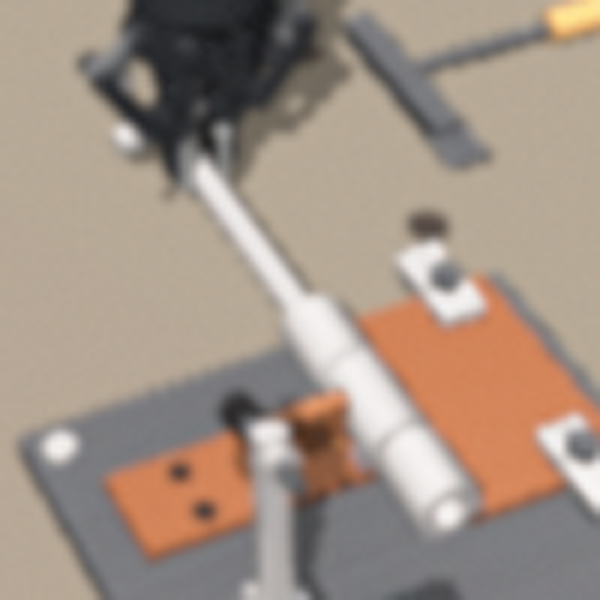

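View pics/w13.png

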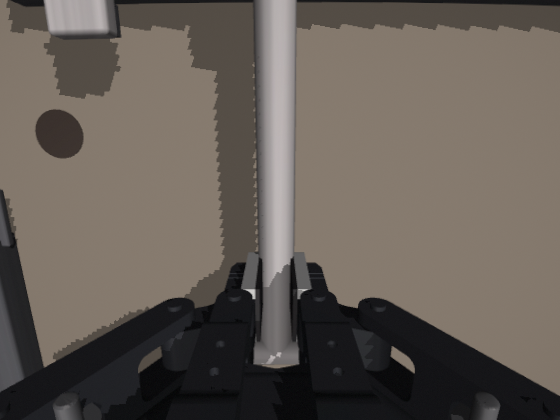

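send_rows --pt "-1 6 -0.2 0 0" --pt "-1 14 -0.2 0 0" --pt "-1 22 -0.2 0 0" --pt "-1 30 -0.2 0 0" --pt "-1 38 -0.2 0 0" --pt "-1 46 -0.2 0 0" --pt "-1 50 -0.2 0 0" --pt "-1 50 -0.2 0 0"

```text
time_s: 19.02
tcp_pos: [0.5464, 0.0005, 0.0255]
orientation: [-2.399, 2.028, 0.0]
contact_force: [1.3, 1.5, -4.5]
grip_width: 0.138
```

```bash
python3 - <<'E'
from h import *
m=np.array([.5586,-.0719,.0255]);y=np.array([-.1667,.986,0])
go(m+y*.02,3.309)
E
```

```text
t 19.02 tcp [5.464e-01 5.000e-04 2.550e-02] yhead -2.975 shift [53.4  0.  -0. ] turn -0.0 j6 -1.87 F [ 1.3  1.5 -4.5] w 0.138
```

Smooth so far: the nose is about 68 mm in, inside the strap barrel. I'll continue.

send_rows --pt "-1 6 0 0 0" --pt "-1 14 0 0 0" --pt "-1 22 0 0 0" --pt "-1 30 0 0 0" --pt "-1 38 0 0 0" --pt "-1 46 0 0 0" --pt "-1 52 0 0 0" --pt "-1 52 0 0 0"

```text
time_s: 20.02
tcp_pos: [0.5552, -0.051, 0.0255]
orientation: [-2.399, 2.029, -0.0]
contact_force: [-0.7, -2.5, -4.6]
grip_width: 0.145
```

```bash
python3 - <<'E'
from h import *
shot('wrist','w14');shot('side','s14')
m=np.array([.5586,-.0719,.0255]);y=np.array([-.1667,.986,0])
go(m+y*.02,3.309)
c=load('s14')['color']
cv2.imwrite('pics/s14c.png',cv2.resize(c[190:290,255:355],None,fx=6,fy=6,interpolation=cv2.INTER_CUBIC))
E
```

```text
t 20.12 tcp [ 0.5549 -0.0504  0.0254] yhead -2.974 shift [ 1.8 -0.  -0.1] turn 0.0 j6 -1.96 F [ 0.3  2.2 -5.1] w 0.133
```

View pics/s14c.png

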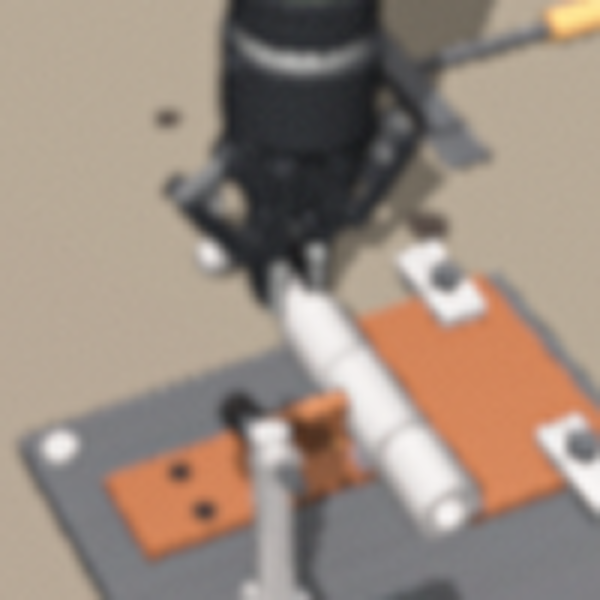

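View pics/w14.png

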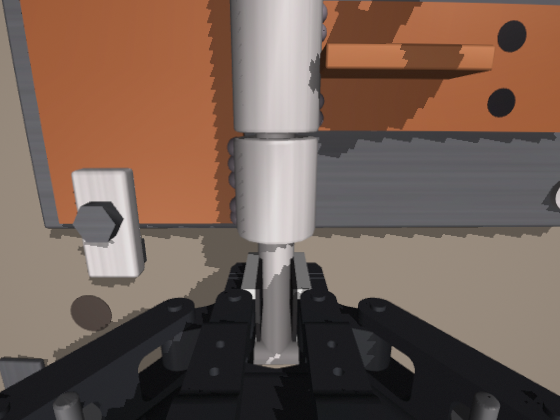

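send_rows --pt "-0.5 0 0 0 0" --pt "-0.2 0 0 0 0" --pt "-0.2 0 0 0 0" --pt "-0.2 0 0 -20 0" --pt "-0.2 0 0 -50 0" --pt "-0.2 -10 0 -60 0" --pt "-0.6 -50 0 -60 0" --pt "-1 -85 0 -60 0" --pt "-1 -85 0 -60 0" --pt "-1 -85 0 -60 0" --squeeze 40

```text
time_s: 21.38
tcp_pos: [0.5408, 0.0334, 0.0852]
orientation: [2.4, -2.027, 0.0]
contact_force: [1.3, -0.0, -0.7]
grip_width: 0.003
```

```bash
python3 - <<'E'
from h import *
shot('wrist','w15');shot('side','s15')
m=np.array([.5586,-.0719,.0245]);y=np.array([-.1667,.986,0])
go(m+y*.105,3.309)
c=load('s15')['color']
cv2.imwrite('pics/s15c.png',cv2.resize(c[190:290,255:355],None,fx=6,fy=6,interpolation=cv2.INTER_CUBIC))
E
```

```text
t 21.48 tcp [0.541  0.0327 0.0853] yhead -2.975 shift [ 1.1  0.1 60.8] turn -0.001 j6 -1.81 F [-0.2  0.3 -0.1] w -0.002
```

View pics/s15c.png

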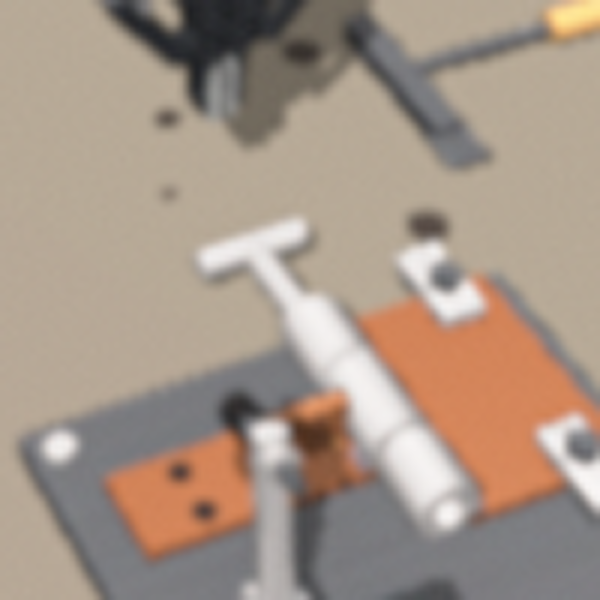

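View pics/w15.png

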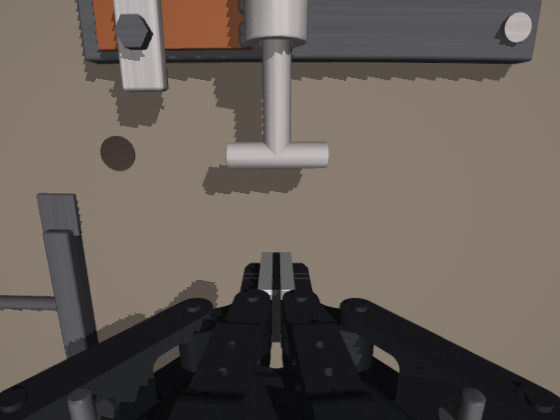

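```bash
python3 - <<'E'
from h import *
d=load('w15');m=np.array([.5586,-.0719,.032]);y=np.array([-.1667,.986,0]);x=np.array([.986,.1667,0])
t=onz(d,278,155,.032);print(t,(t-m)@y,(t-m)@x)
E
```

```text
[ 0.54671698 -0.01341327  0.032     ] 0.05964881918066539 -0.00196691887887166
```

send_rows --pt "-1 0 0 20 0" --pt "-1 0 0 45 0" --pt "-1 0 0 61 0" --pt "-1 8 0 61 0" --pt "-1 16 0 61 0" --pt "-1 20 0 61 0" --pt "-1 20 0 61 0"

```text
time_s: 22.35
tcp_pos: [0.5449, 0.013, 0.0252]
orientation: [-2.398, 2.028, -0.002]
contact_force: [0.1, -0.3, 0.3]
grip_width: -0.004
```

```bash
python3 - <<'E'
from h import *
m=np.array([.5586,-.0719,.0245]);y=np.array([-.1667,.986,0])
go(m+y*.027,3.309)
E
```

```text
t 22.35 tcp [0.5449 0.013  0.0252] yhead -2.975 shift [59.   0.6  0.7] turn -0.001 j6 -1.85 F [ 0.1 -0.3  0.3] w -0.004
```

send_rows --pt "-1 6 0 0 0" --pt "-1 12 0 0 0" --pt "-1 18 0 0 0" --pt "-1 24 0 0 0" --pt "-1 30 0 0 0" --pt "-1 36 0 0 0" --pt "-1 42 0 0 0" --pt "-1 48 0 0 0" --pt "-1 50 0 0 0" --pt "-1 50 0 0 0"

```text
time_s: 23.6
tcp_pos: [0.5527, -0.0355, 0.0246]
orientation: [-2.399, 2.027, 0.0]
contact_force: [0.5, 3.2, 2.9]
grip_width: -0.004
```

```bash
python3 - <<'E'
from h import *
shot('wrist','w16')
m=np.array([.5586,-.0719,.0245]);y=np.array([-.1667,.986,0])
go(m+y*.027,3.309)
E
```

```text
t 23.65 tcp [ 0.5527 -0.0355  0.0246] yhead -2.974 shift [9.9 0.2 0.1] turn 0.0 j6 -1.94 F [-0.7  3.3  2.3] w -0.005
```

View pics/w16.png

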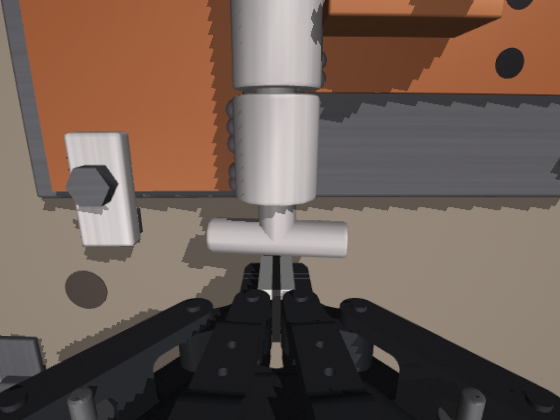

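send_rows --pt "-1 4 0 0 0" --pt "-1 7 0 0 0" --pt "-1 9 0 0 0" --pt "-1 10 0 0 0" --pt "-1 11 0 0 0" --pt "-1 11 0 0 0"

```text
time_s: 24.4
tcp_pos: [0.5541, -0.0462, 0.0244]
orientation: [-2.399, 2.027, 0.001]
contact_force: [-0.6, 4.9, 0.4]
grip_width: 0.001
```

```bash
python3 - <<'E'
from h import *
shot('wrist','w17')
m=np.array([.5586,-.0719,.0245]);y=np.array([-.1667,.986,0])
go(m+y*.027,3.309)
E
```

```text
t 24.45 tcp [ 0.5541 -0.0463  0.0244] yhead -2.974 shift [-1.  -0.1 -0.1] turn 0.0 j6 -1.95 F [-0.2  5.5  1.6] w 0.003
```

View pics/w17.png

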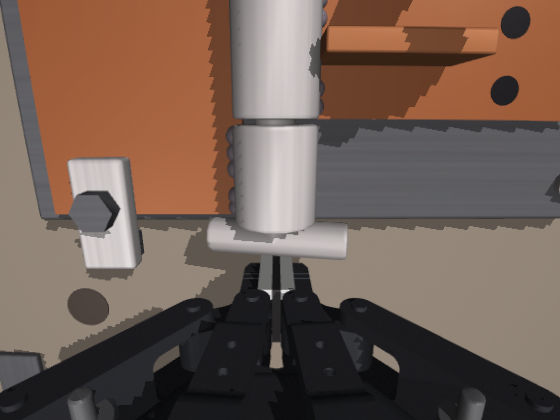

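send_rows --pt "-1 1 0 0 0" --pt "-1 2 0 0 0" --pt "-1 3 0 0 0" --pt "-1 3 0 0 0" --pt "-1 3 0 0 0"

```text
time_s: 25.08
tcp_pos: [0.5542, -0.0465, 0.0243]
orientation: [-2.398, 2.023, 0.007]
contact_force: [-1.1, 11.9, 3.1]
grip_width: -0.001
```

```bash
python3 - <<'E'
from h import *
m=np.array([.5586,-.0719,.0245]);y=np.array([-.1667,.986,0])
go(m+y*.027,3.309)
E
```

```text
t 25.07 tcp [ 0.5542 -0.0465  0.0243] yhead -2.972 shift [-1.3 -0.1 -0.1] turn 0.002 j6 -1.96 F [-1.1 11.9  3.1] w -0.001
```

send_rows --pt "-1 1.5 0 0 0" --pt "-1 3 0 0 0" --pt "-1 4 0 0 0" --pt "-1 4 0 0 0"

```text
time_s: 25.58
tcp_pos: [0.5542, -0.0468, 0.0243]
orientation: [-2.396, 2.017, 0.016]
contact_force: [-1.7, 22.2, 6.6]
grip_width: 0.001
```

```bash
python3 - <<'E'
from h import *
shot('wrist','w18')
m=np.array([.5586,-.0719,.0245]);y=np.array([-.1667,.986,0])
go(m+y*.027,3.309)
cv2.imwrite('pics/w18c.png',cv2.resize(load('w18')['color'][110:280,190:370],None,fx=3.4,fy=3.4,interpolation=cv2.INTER_CUBIC))
E
```

```text
t 25.62 tcp [ 0.5542 -0.0468  0.0243] yhead -2.97 shift [-1.5 -0.2 -0.2] turn 0.004 j6 -1.97 F [-1.4 22.   7. ] w 0.003
```

View pics/w18c.png

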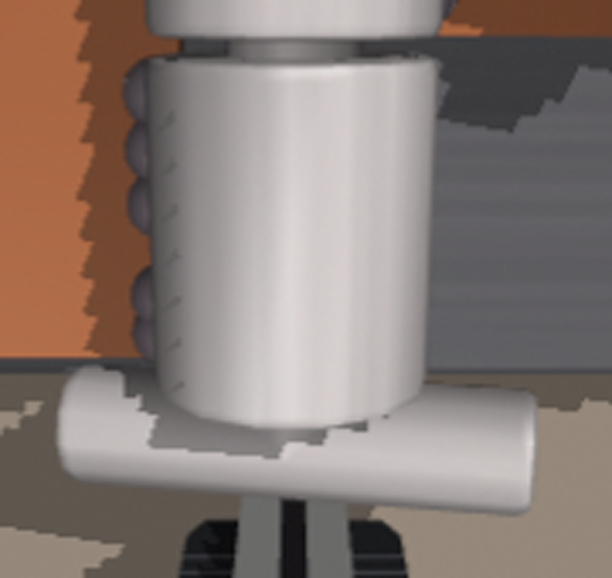

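send_rows --pt "-1 -6 0 0 0" --pt "-1 -20 0 0 0" --pt "-1 -40 0 -30 0" --pt "-1 -60 0 -90 0" --pt "-1 -60 0 -150 0" --pt "-1 -30 0 -170 0" --pt "-1 -10 0 -170 0" --pt "-1 -10 0 -170 0" --pt "-1 -10 0 -170 0"

```text
time_s: 26.75
tcp_pos: [0.5526, -0.0435, 0.1926]
orientation: [2.397, -2.028, -0.005]
contact_force: [0.2, -0.4, -0.5]
grip_width: -0.002
```

```bash
python3 - <<'E'
from h import *
shot('wrist','w19');shot('top','t19')
go([.5,-.35,.25],1.738)
c=load('t19')['color'];cv2.imwrite('pics/t19c.png',cv2.resize(c[125:250,275:425],None,fx=4.8,fy=4.8,interpolation=cv2.INTER_CUBIC))
E
```

```text
t 26.85 tcp [ 0.553  -0.0431  0.1931] yhead -2.974 shift [293.7 103.6 -57. ] turn -1.57 j6 -1.95 F [ 0.7 -0.2 -0.2] w -0.0
```

View pics/w19.png

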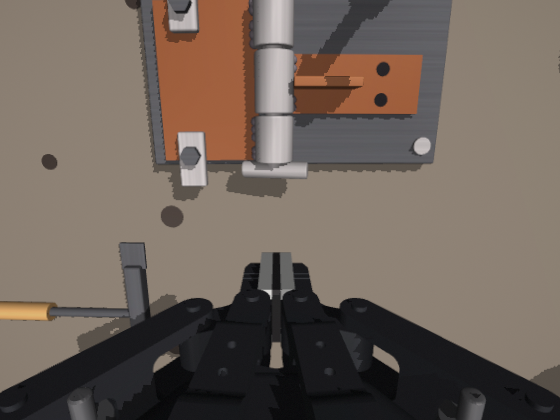

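View pics/t19c.png

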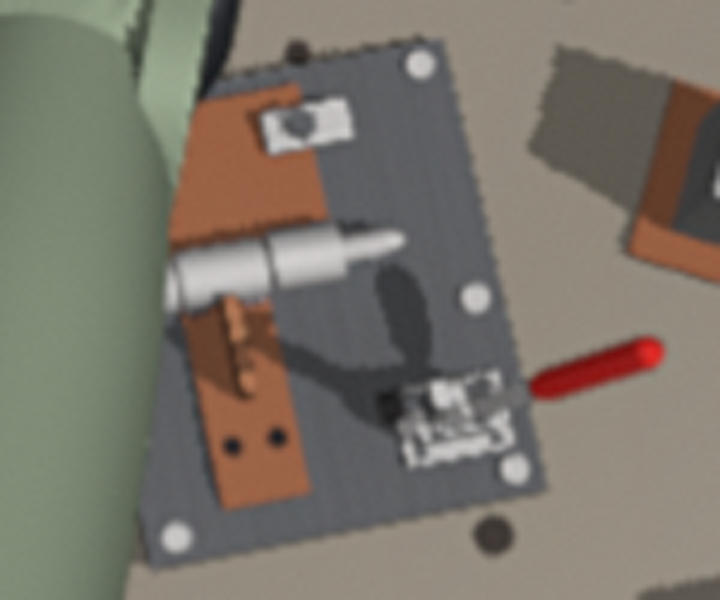

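```bash
python3 - <<'E'
from h import *
psi=.1675;x=np.array([np.cos(psi),np.sin(psi),0]);y=np.array([-np.sin(psi),np.cos(psi),0]);mid=np.array([.5699,-.1385,0])
for f,box in(('top0',(340,440,170,230)),('side0',(290,345,275,315))):
    d=load(f);c=d['color'];h=cv2.cvtColor(c,cv2.COLOR_BGR2HSV)
    m=(((h[...,0]<5)|(h[...,0]>172))&(h[...,1]>150)&(h[...,2]>60)).astype(np.uint8)
    k=np.zeros_like(m);k[box[2]:box[3],box[0]:box[1]]=m[box[2]:box[3],box[0]:box[1]]
    yy,xx=np.where(k);print(f,len(xx),xx.min(),xx.max(),yy.min(),yy.max(),'at xmin',yy[xx==xx.min()].mean(),'xmax',yy[xx==xx.max()].mean(),'cen',xx.mean(),yy.mean())
    if f=='side0':cv2.imwrite('pics/s0c.png',cv2.resize(c[255:325,265:345],None,fx=8,fy=8,interpolation=cv2.INTER_CUBIC))
    # predicted for pivot guess
for yp in(-.12,-.13,-.14,-.15):
    for n,L,t in(('tip',.13,0),('root',.042,0),('cen',.086,0)):
        p=mid-.105*x+(yp-L*np.cos(1))*y;p[2]=.048+L*np.sin(1)
        print(yp,n,p.round(4),proj(load('top0'),p).round(1),proj(load('side0'),p).round(1))
E
```

```text
top0 154 386 412 196 207 at xmin 205.0 xmax 198.0 cen 399.1168831168831 201.46103896103895
side0 136 309 326 291 301 at xmin 298.0 xmax 295.5 cen 317.6985294117647 296.41911764705884
-0.12 tip [ 0.4981 -0.3436  0.1574] [408.6 198.6] [322.4 292.3]
-0.12 root [ 0.4902 -0.2967  0.0833] [383.7 206.8] [310.1 297. ]
-0.12 cen [ 0.4941 -0.3201  0.1204] [395.8 202.8] [316.  294.7]
-0.13 tip [ 0.4998 -0.3534  0.1574] [412.5 197.8] [324.7 295.6]
-0.13 root [ 0.4918 -0.3066  0.0833] [387.5 206.1] [312.2 300.1]
-0.13 cen [ 0.4958 -0.33    0.1204] [399.7 202.1] [318.1 298. ]
-0.14 tip [ 0.5014 -0.3633  0.1574] [416.5 197. ] [327.  299.1]
-0.14 root [ 0.4935 -0.3164  0.0833] [391.2 205.4] [314.2 303.2]
-0.14 cen [ 0.4975 -0.3399  0.1204] [403.5 201.3] [320.3 301.2]
-0.15 tip [ 0.5031 -0.3732  0.1574] [420.4 196.3] [329.4 302.6]
-0.15 root [ 0.4952 -0.3263  0.0833] [394.9 204.6] [316.3 306.4]
-0.15 cen [ 0.4991 -0.3497  0.1204] [407.3 200.6] [322.5 304.6]
```

View pics/s0c.png

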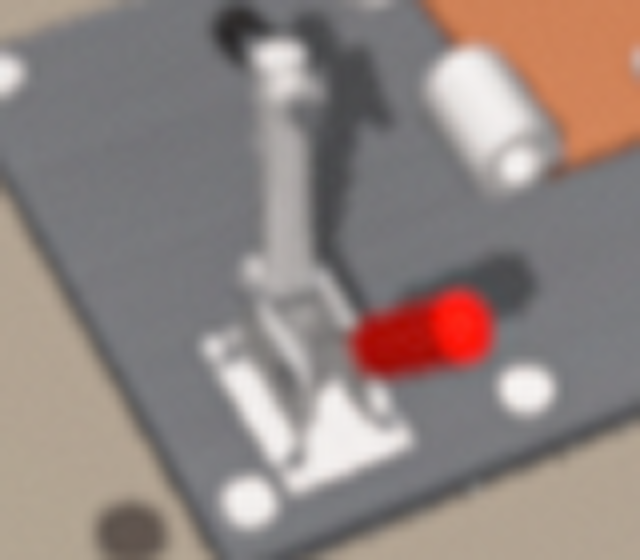

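```bash
cat >> h.py <<'E'
psi=.1675;X=np.array([np.cos(psi),np.sin(psi),0]);Y=np.array([-np.sin(psi),np.cos(psi),0]);MID=np.array([.5699,-.1385,0])
YP=-.1275
def hp(a,L=.105,off=0.,dy=.011):
    y=YP-L*np.cos(a)+(.010+off)*np.sin(a)+dy;z=.048+L*np.sin(a)+(.010+off)*np.cos(a)
    p=MID-.105*X+y*Y;p[2]=z;return p
E
python3 - <<'E'
from h import *
p=hp(1.0,off=.012);print(p);p[2]=.21;go(p,3.309)
E
```

```text
[ 0.492164  -0.3085594  0.1482411]
t 26.85 tcp [ 0.553  -0.0431  0.1931] yhead -2.974 shift [251.6 104.3 -16.9] turn 0.0 j6 -1.95 F [ 0.7 -0.2 -0.2] w -0.0
```

send_rows --pt "-1 15 6 -17 0" --pt "-1 45 19 -20 0" --pt "-1 80 33 -20 0" --pt "-1 115 48 -20 0" --pt "-1 150 62 -20 0" --pt "-1 185 77 -20 0" --pt "-1 215 89 -20 0" --pt "-1 240 99 -20 0" --pt "-1 251 104 -18 0" --pt "-1 251 104 -18 0"

```text
time_s: 28.1
tcp_pos: [0.4929, -0.3081, 0.2117]
orientation: [-2.399, 2.028, 0.002]
contact_force: [-0.9, 1.2, -0.1]
grip_width: -0.003
```

```bash
python3 - <<'E'
from h import *
shot('wrist','w20');shot('side','s20')
p=hp(1.0,off=.012);go(p,3.309)
c=load('s20')['color'];cv2.imwrite('pics/s20c.png',cv2.resize(c[180:330,240:400],None,fx=4,fy=4,interpolation=cv2.INTER_CUBIC))
E
```

```text
t 28.2 tcp [ 0.4932 -0.3073  0.2121] yhead -2.973 shift [ 1.1  1.2 63.9] turn 0.001 j6 -2.42 F [-0.7 -0.2  0.1] w -0.002
```

View pics/w20.png

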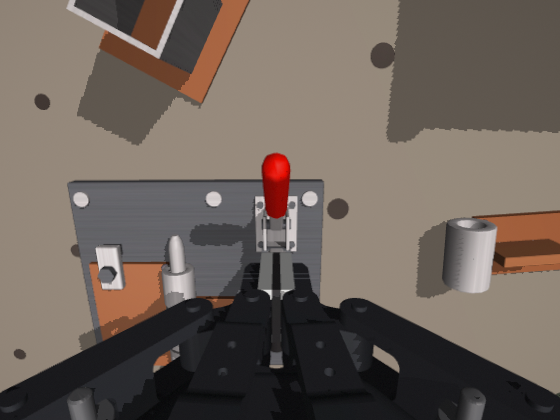

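View pics/s20c.png

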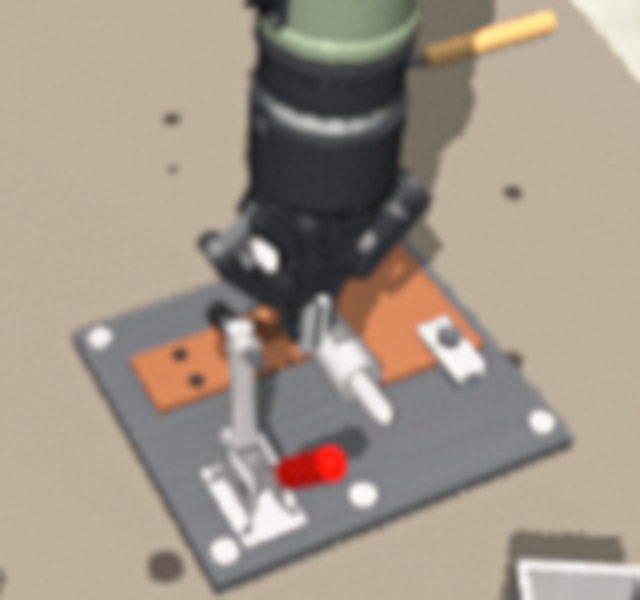

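```bash
python3 - <<'E'
from h import *
d=load('w20')
for L in(.13,.042):
    for n in(.01,0,-.01):
        y=YP-L*np.cos(1)+n*np.sin(1);p=MID-.105*X+y*Y;p[2]=.048+L*np.sin(1)+n*np.cos(1);print(L,n,proj(d,p).round(1))
s=r.state();Q=R.from_rotvec(s['orientation']).as_matrix()
p0=hp(1.0,off=.012)
for a in(1,.9,.8,.7,.6,.5,.4,.3,.2,.1,0):
    print(a,(Q.T@(hp(a,off=-.002)-p0)*1000).round(1))
E
```

```text
0.13 0.01 [275.8 176.8]
0.13 0 [275.7 161.2]
0.13 -0.01 [275.7 146. ]
0.042 0.01 [275.8 217.1]
0.042 0 [275.8 205.7]
0.042 -0.01 [275.8 194.6]
1 [11.8  0.   7.6]
0.9 [20.8  0.  13. ]
0.8 [29.2  0.  19.3]
0.7 [37.   0.  26.4]
0.6 [44.   0.  34.3]
0.5 [50.1  0.  42.8]
0.4 [55.4  0.  51.9]
0.3 [59.8  0.  61.5]
0.2 [63.2  0.  71.5]
0.1 [65.5  0.  81.7]
0 [66.9  0.  92.2]
```

send_rows --pt "-1 1 1 25 0" --pt "-1 1 1 50 0" --pt "-1 1 1 64 0" --pt "-1 1 1 64 0"

```text
time_s: 28.7
tcp_pos: [0.492, -0.3085, 0.1477]
orientation: [-2.4, 2.027, 0.003]
contact_force: [1.0, 0.0, 0.4]
grip_width: -0.001
```

```bash
python3 - <<'E'
from h import *
shot('wrist','w21');go(hp(1.0,off=.012),3.309)
E
```

```text
t 28.75 tcp [ 0.4925 -0.3091  0.1486] yhead -2.973 shift [-0.6  0.3  0.4] turn 0.001 j6 -2.43 F [ 0.  -0.1 -0.3] w -0.001
```

View pics/w21.png

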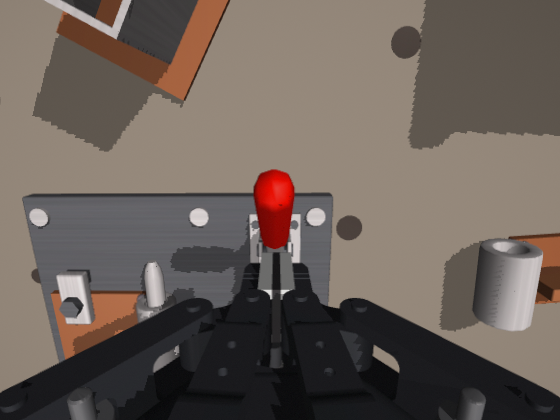

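send_rows --pt "-1 6 0 4 0" --pt "-1 12 0 8 0" --pt "-1 17 0 10 0" --pt "-1 21 0 13 0" --pt "-1 25 0 16 0" --pt "-1 29 0 19 0" --pt "-1 33 0 23 0" --pt "-1 37 0 26 0"

```text
time_s: 29.75
tcp_pos: [0.4984, -0.3461, 0.1221]
orientation: [-2.399, 2.028, 0.001]
contact_force: [0.7, 1.9, 1.4]
grip_width: -0.003
```

```bash
python3 - <<'E'
from h import *
shot('wrist','w22');go(hp(.7,off=-.002),3.309)
E
```

```text
t 29.8 tcp [ 0.4982 -0.3465  0.1216] yhead -2.974 shift [-1.5 -0.3 -0.1] turn -0.0 j6 -2.47 F [-0.1  0.1 -0.5] w 0.003
```

View pics/w22.png

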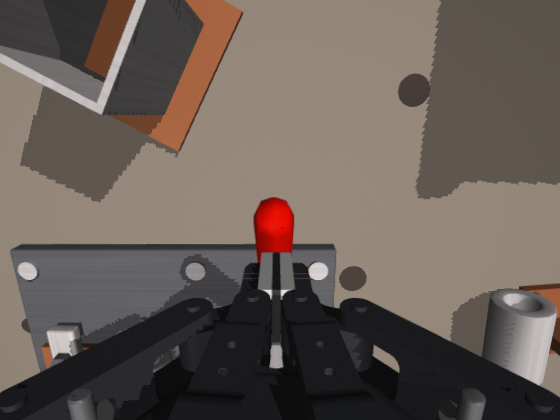

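send_rows --pt "-1 4 0 4 0" --pt "-1 7 0 8 0" --pt "-1 13 0 16.5 0" --pt "-1 18 0 25.5 0" --pt "-1 22 0 35 0" --pt "-1 24.5 0 40 0" --pt "-1 26 0 45 0" --pt "-1 27.5 0 50 0" --pt "-1 28.5 0 55 0" --pt "-1 28.5 0 55 0"

```text
time_s: 31.05
tcp_pos: [0.5032, -0.3743, 0.0671]
orientation: [2.399, -2.028, -0.0]
contact_force: [-0.2, -0.4, -0.1]
grip_width: -0.001
```

```bash
python3 - <<'E'
from h import *
shot('wrist','w23');shot('side','s23');go(hp(0,off=-.002),3.309)
c=load('s23')['color'];cv2.imwrite('pics/s23c.png',cv2.resize(c[180:330,240:400],None,fx=4,fy=4,interpolation=cv2.INTER_CUBIC))
E
```

```text
t 31.15 tcp [ 0.5034 -0.3744  0.0675] yhead -2.974 shift [ 0.   0.1 11.5] turn 0.0 j6 -2.5 F [-0.2  0.4 -0.4] w 0.001
```

View pics/w23.png

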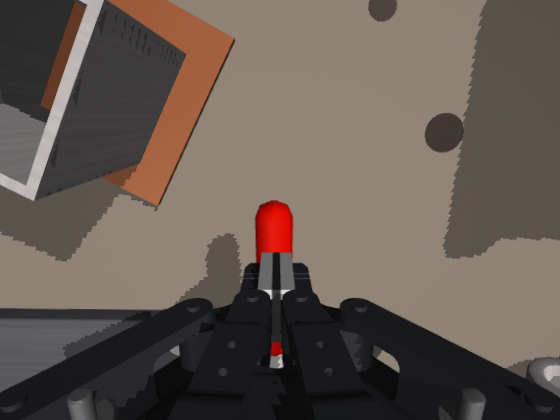

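View pics/s23c.png

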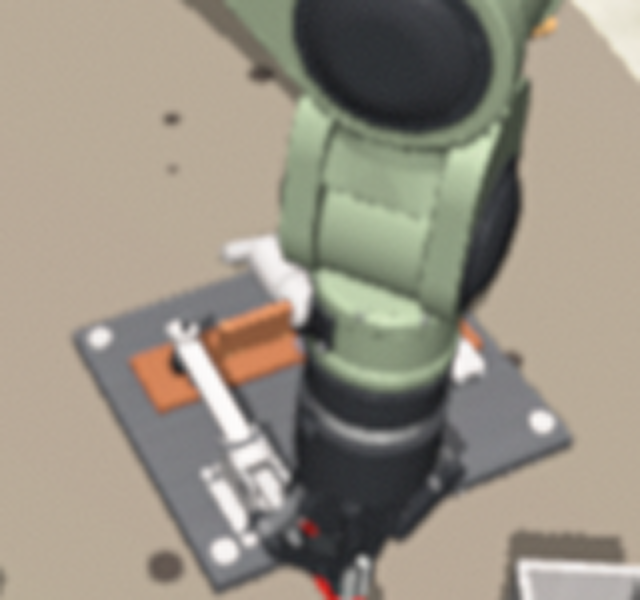

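send_rows --pt "-1 1 0 4 0" --pt "-1 1 0 8 0" --pt "-1 1 0 11 0" --pt "-1 1 0 12 0" --pt "-1 1 0 12 0"

```text
time_s: 31.78
tcp_pos: [0.5039, -0.3758, 0.0581]
orientation: [2.399, -2.028, 0.004]
contact_force: [-3.7, 2.8, 17.2]
grip_width: -0.0
```

```bash
python3 - <<'E'
from h import *
go(hp(0,off=0),3.309)
E
```

```text
t 31.77 tcp [ 0.5039 -0.3758  0.0581] yhead -2.974 shift [-1.4  0.4  0.1] turn 0.0 j6 -2.5 F [-3.7  2.8 17.2] w -0.0
```

send_rows --pt "-1 0 0 2 0" --pt "-1 0 0 4 0" --pt "-1 0 0 4 0"

```text
time_s: 32.15
tcp_pos: [0.5041, -0.3759, 0.0577]
orientation: [2.399, -2.027, 0.006]
contact_force: [-10.8, 9.1, 40.8]
grip_width: -0.002
```

send_rows --pt "-1 0 0 -10 0" --pt "-1 0 0 -50 0" --pt "-1 0 0 -100 0" --pt "-1 0 0 -150 0" --pt "-1 -50 0 -170 0" --pt "-1 -100 0 -170 0" --pt "-1 -110 0 -170 0" --pt "-1 -110 0 -170 0"

```text
time_s: 33.15
tcp_pos: [0.4852, -0.2664, 0.2213]
orientation: [2.4, -2.027, 0.0]
contact_force: [0.6, -1.2, -0.2]
grip_width: -0.003
```

```bash
python3 - <<'E'
from h import *
shot('wrist','w24');shot('side','s24');go(hp(0,off=0),3.309)
c=load('s24')['color'];cv2.imwrite('pics/s24c.png',cv2.resize(c[180:330,240:400],None,fx=4,fy=4,interpolation=cv2.INTER_CUBIC))
E
```

```text
t 33.25 tcp [ 0.4854 -0.2677  0.2212] yhead -2.975 shift [108.1   0.  163.2] turn -0.001 j6 -2.37 F [-0.   0.2  0.2] w -0.004
```

View pics/w24.png

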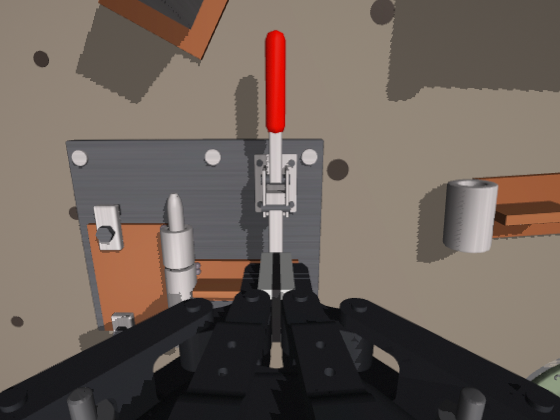

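View pics/s24c.png

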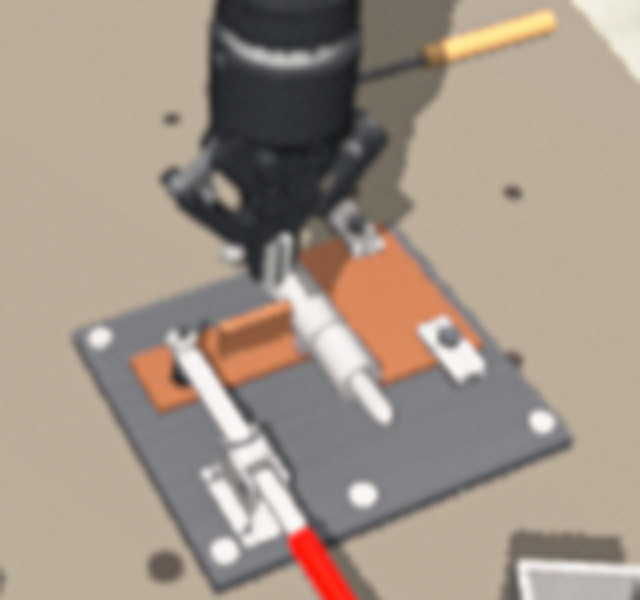

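send_rows --pt "-1 -30 -13 0 0" --pt "-1 -65 -28 0 0" --pt "-1 -100 -44 0 0" --pt "-1 -135 -60 0 0" --pt "-1 -170 -75 0 0" --pt "-1 -205 -90 0 0" --pt "-1 -225 -100 0 0" --pt "-1 -235 -104 0 0" --pt "-1 -235 -104 0 0" --pt "-1 -235 -104 0 0"

```text
time_s: 34.5
tcp_pos: [0.5485, -0.0188, 0.2213]
orientation: [2.398, -2.029, -0.0]
contact_force: [-1.0, -0.1, 0.2]
grip_width: -0.001
```

```bash
python3 - <<'E'
from h import *
shot('wrist','w25');go(hp(0,off=0),3.309)
c=load('w25')['color'];cv2.imwrite('pics/w25c.png',cv2.resize(c[0:240,140:460],None,fx=2.5,fy=2.5,interpolation=cv2.INTER_CUBIC))
E
```

```text
t 34.55 tcp [ 0.5484 -0.0187  0.2214] yhead -2.976 shift [343.3 103.2 163.5] turn -0.001 j6 -1.91 F [0.4 0.5 1.2] w -0.001
```

View pics/w25c.png

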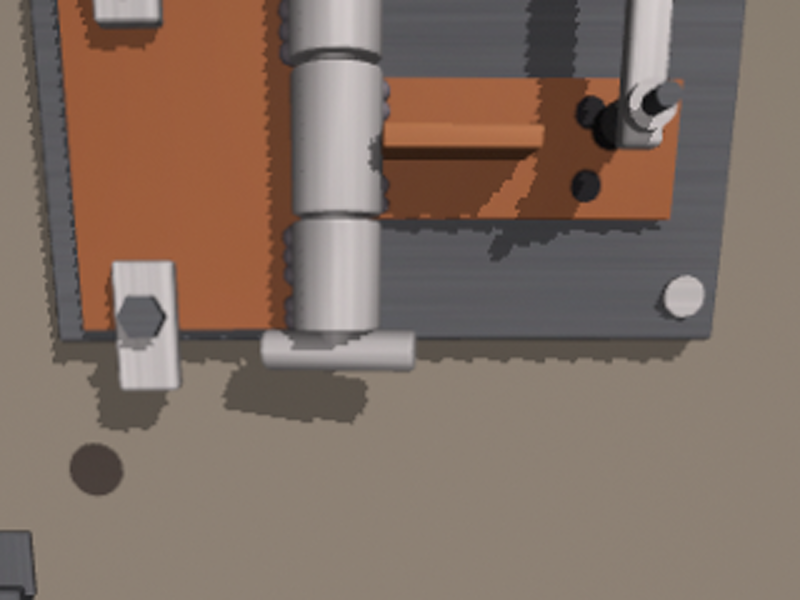

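```bash
python3 - <<'E'
from h import *
print(r.hand_in());s=r.state();print(s['time_s'],s['contact_force'])
E
```

```text
the job is handed in; nothing more can be done
None
the job is handed in; nothing more can be done
```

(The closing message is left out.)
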